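# Draw down a vacuum cell cover crosswise in two passes

### The job

Tighten the four wing knobs on the vacuum cell's cover crosswise, a part turn each, in two passes: first turn every knob clockwise only until its screw begins to bear lightly on the cover, each time taking the diagonally opposite knob next, and then go round crosswise again and draw all four up firmly and evenly. Go by feel, do not overtighten any of them, let go of the knobs at the end and leave the other things on the bench alone.

Things in the scene. Friction and masses are not known exactly. Their poses are not given: they have to be found in the camera images.
- cell: small square vacuum cell of bare aluminium, 136 mm square at the foot, block 124 mm square and 40 mm high, fixed to the worktop; origin at the centre of its underside, z up; a short round port sticks out 31 mm on its +x side. Four knobs stand on its cover at the corners of an 84 mm square, the bolt circle.
- cover: loose grey cover plate of the cell, 116 x 116 x 10 mm with a round window; it lies on a springy seal, held sideways by four steel lugs; origin at the centre of its underside, 46 mm above the worktop. It sinks by 1 to 3 mm and cocks by a fraction of a degree as the screws bear on it.
- knob_a: black wing knob of a clamping screw, near left (cell frame x -42, y +42 mm), opposite knob_c. Origin on its vertical axis at the hub's underside, 66 mm over the worktop; it turns but never rises or sinks. Wing: upright bar 34 mm long (own x), 11 mm thick (own y), from 12 to 38 mm over the origin, to be pinched across its thickness; the hub below is 29 mm wide. All four knobs are alike.
- knob_b: black wing knob near right (-42, -42), opposite knob_d. Clockwise from above tightens. Under each knob a hidden pressure foot comes down 10 mm per radian; it starts 0.5 to 6 mm over the cover, different for each knob, which cannot be told from the knob's angle or height: it must be felt.
- knob_c: black wing knob far right (+42, -42), opposite knob_a. Any knob running free resists turning with 0.26 N m of dry friction. Once its foot bears on the cover, the resistance while turning rises by 0.0125 N m per newton of clamping force, and the force by 34 to 40 N per radian. Pinch the wing firmly, with 40 N or more.
- knob_d: black wing knob far left (+42, +42), opposite knob_b. A knob stays where it is left. Tightening one screw by 10 N eases both its neighbours by 1 to 2 N, so the pair drawn up first ends a few newtons lower than the second pair unless it is drawn up a little more.
- wing_a (a point): middle of knob_a's wing, on its axis, 25 mm over the knob's origin; own x along the wing. First pass (light): the foot bears with 2 to 14 N, felt as 0.29 to 0.43 N m of resistance while turning; aim for 8 N, 0.36 N m.
- wing_b (a point): middle of knob_b's wing, likewise. Final pass (firm): 15 to 34 N, felt as 0.45 to 0.68 N m of resistance while turning; aim for 24 N, 0.56 N m. More than 34 N is overtightened.
- wing_c (a point): middle of knob_c's wing, likewise. Only the moment while turning tells the clamping force: a hand that stops springs back a few thousandths of a radian and the friction lets the reading at rest drop below it, by about 0.12 N m after a short slow turn of 0.03 rad, by about 0.46 N m after a quick one of 0.2 rad.
- wing_d (a point): middle of knob_d's wing, likewise
- lens_can: round can 38 mm wide, 54 mm high, black cap, a bystander; origin at the centre of its underside
- slide_box: grey-green slide box 30 x 82 x 36 mm, a bystander; origin at the centre of its underside
- eyepiece: black eyepiece 39 mm wide, 42 mm high, a bystander; origin at the centre of its underside
- petri_dish: clear dish 88 mm wide, 15 mm high, a bystander; origin at the centre of its underside

How it is judged:
On the way:
1. first pass done: all four screws bear lightly on the cover, each with 2 to 14 N (contact force between knob_a and cover between 2 and 14 N and contact force between knob_b and cover between 2 and 14 N and contact force between knob_c and cover between 2 and 14 N and contact force between knob_d and cover between 2 and 14 N), for 0.2 s.
At the end, for the whole second after the job is handed in: all four screws press on the cover with 15 to 34 N each, the cover is at rest and level within 0.025 rad (contact force between knob_a and cover between 15 and 34 N and contact force between knob_b and cover between 15 and 34 N and contact force between knob_c and cover between 15 and 34 N and contact force between knob_d and cover between 15 and 34 N and angle between cover's own z axis and vertical below 0.025 rad and linear speed of cover below 0.02 m/s); the robot touches nothing.
It fails at once if a screw is overtightened: its foot presses on the cover with more than 34 N (contact force between any of knob_a, knob_b, knob_c, knob_d and cover above 34 N).
It fails at once if not crosswise: two neighbouring screws bear on the cover (over 1.5 N) while neither of the other two does ((contact force between each of knob_a, knob_b and cover above 1.5 N and contact force between each of knob_c, knob_d and cover below 0.3 N) or (contact force between each of knob_b, knob_c and cover above 1.5 N and contact force between each of knob_a, knob_d and cover below 0.3 N) or (contact force between each of knob_c, knob_d and cover above 1.5 N and contact force between each of knob_a, knob_b and cover below 0.3 N) or (contact force between each of knob_d, knob_a and cover above 1.5 N and contact force between each of knob_b, knob_c and cover below 0.3 N)).
It fails at once if not crosswise: two neighbouring screws are drawn up firmly (over 17 N) while the other two are both still light (under 13 N) ((contact force between each of knob_a, knob_b and cover above 17 N and contact force between each of knob_c, knob_d and cover below 13 N) or (contact force between each of knob_b, knob_c and cover above 17 N and contact force between each of knob_a, knob_d and cover below 13 N) or (contact force between each of knob_c, knob_d and cover above 17 N and contact force between each of knob_a, knob_b and cover below 13 N) or (contact force between each of knob_d, knob_a and cover above 17 N and contact force between each of knob_b, knob_c and cover below 13 N)).
It fails at once if a bystander is pushed aside by more than 20 mm (distance of any of lens_can, slide_box, eyepiece, petri_dish from where it was at the start of the episode above 0.02 m).
It also fails if it takes over 72 s, if anything falls off the work surface, if the arm or the gripper's body presses on something with over 40 N, if the wrist force passes 120 N, or if a joint passes its speed limit or range.

### The arm

A 6-joint arm with a two-finger parallel gripper is mounted at the origin on a cart in front of the work surface, level with it; the furniture and walls round the work are solid. World frame = base frame: x ahead of the robot, y to its left, z up, the work surface at z = 0. Lengths are in m, angles in rad, forces in N, time in s.
With the tool pointing down it reaches from about 0.35 to 0.85 m from the base axis. Payload 8.1 kg.
Tool frame: the origin (TCP) lies midway between the tips of the shut fingers; the grasp point (between the pads) lies 19 mm behind it; z points along the fingers, y is the direction in which the jaws open and shut (so a half turn about z gives the same grasp; the last joint's range is limited). The gripper opens to 93 mm and grips with 3 to 60 N. Pads are 15 mm wide; open, the fingers measure 128 mm over their backs; the gripper's body (75 mm by 188 mm) begins 65 mm behind the grasp point.
Start: joints at [-1.425, 0.13, 1.488, -0, 1.523, -0.085], TCP at [0.137, -0.584, 0.192] pointing down, gripper open.
Joint ranges: [-2.96, 2.96], [-0.89, 2.26], [0.02, 2.5], [-1.34, 4.48], [0, 2.73], [-2.66, 2.66]. Speed limits (rad/s): [2.39, 2.39, 2.79, 3.14, 3.14, 3.14].

### API

Orientations are given as a rotation vector (axis times angle).
In Python, from plant import monitor, eyes, ticket gives the robot as it stands.
- The arm moves only by the tool send_rows, never from a script. Its argument "motion" is a list of rows, each a list of 2 entries, a list of its own where there are three numbers: the shift along the tool's x, y, z in m, then the turn about the tool's z in degrees. In form: [[[dx, dy, dz], twist], ...]. A call has 1 to 12 rows; each row is the pose to reach, as a shift and turn from the pose commanded when the call began, along the tool's axes at that moment; what a row does not reach only later rows make up. A row lasts 1/8 s, in which the tool goes at most 62.5 mm and 10.7 degrees, less where a joint would pass 70% of its speed; a pose out of reach is approached as far as the arm can. A call with a gripper value outside its range is refused whole. "jaw" is the finger opening in m, from 0 to 0.093, set as the call begins (left out, the last holds). The fingers move at their own pace and stop on an object; "squeeze" is the grip in N (left out, the last holds). Time passes only in rows, so rows that repeat a pose let the fingers close. It gives the time, the measured TCP pose, the force and the opening at its end, in the units of the state.
- monitor.read_state(): the state, without advancing time (a new reading comes with each control period).
- eyes.read_camera(name): name is "side" or "top"; returns the picture (420x560x3 uint8, red, green, blue); there is no depth.
- eyes.camera_model(name): a dict with "mtx" (3x3 intrinsics, pixels), "cam_to_world" (4x4, takes a point from camera to world coordinates). Camera axes: x right, y down, z forward; pixel columns grow to the right and rows downward; lengths in m; the calibration is good to about 2 mm. A picture is of the moment at which its call begins. camera_model takes no time and is no camera call.
- ticket.close_job(): hands the job in, once; it reports no verdict.
The state is a dict: "t": time; "q": joint angles; "dq": joint speeds; "joint_torque": joint torques, N m; "tool_pos": TCP position; "orientation": TCP orientation; "force": force on the tool from outside, world axes, zero at the start; "wrist_torque": the same for the moment, N m; "opening": finger opening in m.
Only numpy, scipy, OpenCV 4.12 (cv2) and the standard library are available. Lean on these libraries where they do the work, as an engineer would, in place of code of your own. Each camera call takes 0.05 s, during which the arm holds its last target.

## Working session

There is one attempt and no reset: what is moved stays moved. The work goes in short steps, Python scripts to look and compute and a tool call to move; the robot and the scene stay as the last step left them, time stands still between calls to the robot, and variables do not carry over. Pictures are saved under pics/ and viewed, and the job is handed in when it is done.

Besides the shell and the picture viewer there is one more tool, called after ">>>" by a JSON object that holds its "op" and its "data". send_rows: Moves the arm, as the interface text tells. Its arguments: {"type":"object","properties":{"motion":{"type":"array","items":{"type":"array"}},"jaw":{"type":"number"},"squeeze":{"type":"number"}},"required":["motion"]}

```bash
ls; mkdir -p pics; python3 - <<'E'
from plant import monitor, eyes, ticket
import cv2
s=monitor.read_state(); print(s)
for n in ("top","side"):
    im=eyes.read_camera(n); cv2.imwrite(f"pics/{n}0.png",im[:,:,::-1]); m=eyes.camera_model(n); print(n,m)
E
```

```text
pics
{'t': 0.0, 'q': array([-1.42537810e+00,  1.31143741e-01,  1.48926664e+00, -1.30083361e-05,
        1.52298294e+00, -8.53648748e-02]), 'dq': array([-0.00023401,  0.00116952,  0.00121383, -0.00023515, -0.00012194,
       -0.00137131]), 'joint_torque': array([ 2.81510846e-03, -5.59850657e+01, -4.91747081e+01,  7.70469429e-02,
        3.55371006e-02, -1.29328332e-04]), 'tool_pos': array([ 0.13719294, -0.58348186,  0.19130483]), 'orientation': array([-3.11891276e+00, -3.61503103e-01,  1.05256653e-04]), 'force': array([0.10337003, 0.28538697, 0.44007625]), 'wrist_torque': array([ 0.04623519, -0.00247023, -0.03893027]), 'opening': 0.09257638483793383}
top {'mtx': array([[385.97699689,   0.        , 278.21104437],
       [  0.        , 385.97699689, 209.01168582],
       [  0.        ,   0.        ,   1.        ]]), 'cam_to_world': array([[-0.01125631, -0.98275907,  0.18454785,  0.39041675],
       [-0.99989634,  0.00940531, -0.01090226, -0.00395607],
       [ 0.00897856, -0.18465144, -0.98276306,  0.94200749],
       [ 0.        ,  0.        ,  0.        ,  1.        ]])}
side {'mtx': array([[521.67422367,   0.        , 280.08287297],
       [  0.        , 521.67422367, 193.29983305],
       [  0.        ,   0.        ,   1.        ]]), 'cam_to_world': array([[ 9.76603910e-01, -1.39620291e-01,  1.63557259e-01,
         3.34569995e-01],
       [-2.15046039e-01, -6.33852678e-01,  7.42957593e-01,
        -8.35527614e-01],
       [-6.07488410e-05, -7.60747631e-01, -6.49047794e-01,
         8.00074232e-01],
       [ 0.00000000e+00,  0.00000000e+00,  0.00000000e+00,
         1.00000000e+00]])}
```

View pics/top0.png

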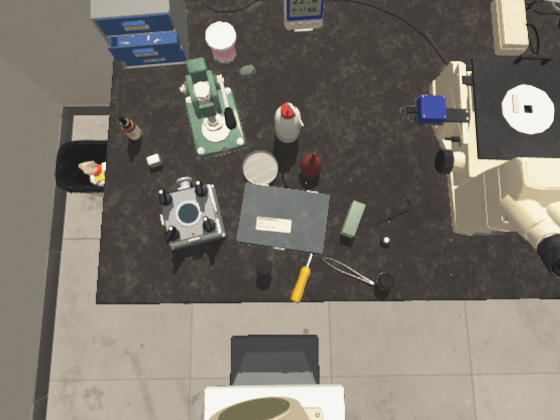

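View pics/side0.png

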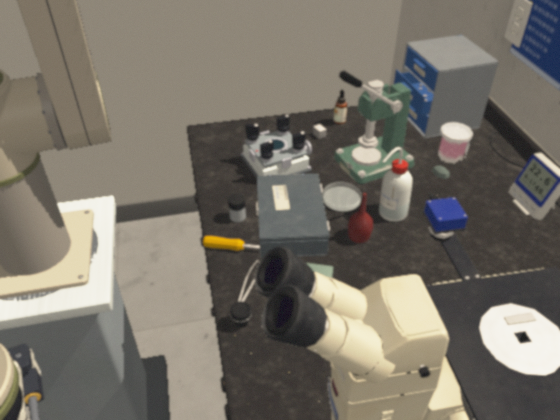

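```bash
python3 - <<'E'
import cv2
a=cv2.imread("pics/top0.png")[165:265,140:240]; b=cv2.imread("pics/side0.png")[100:190,225:335]
cv2.imwrite("pics/z1.png",cv2.resize(a,(600,600),interpolation=cv2.INTER_CUBIC))
cv2.imwrite("pics/z2.png",cv2.resize(b,None,fx=6,fy=6,interpolation=cv2.INTER_CUBIC))
E
```

```text
(no output)
```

View pics/z1.png

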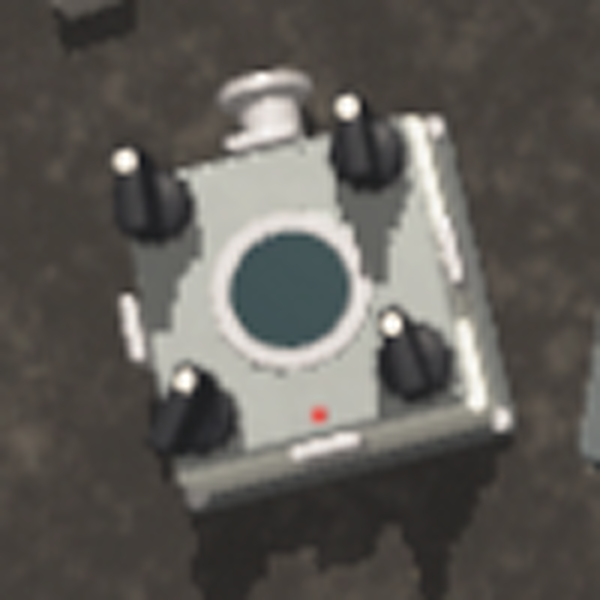

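View pics/z2.png

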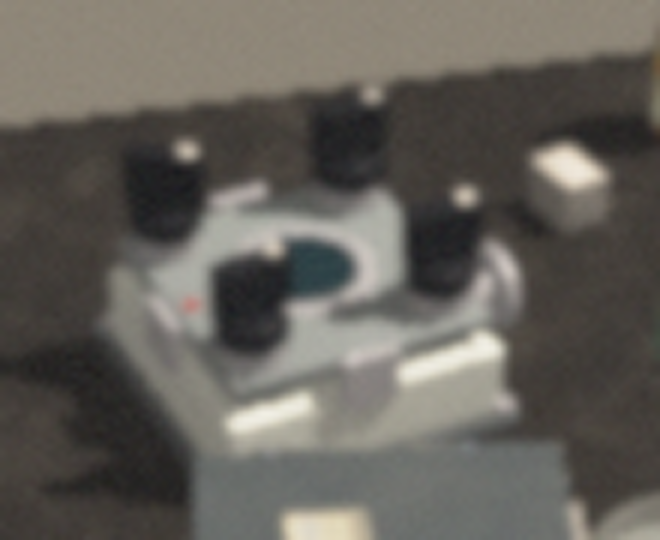

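```bash
cat > h.py <<'E'
import numpy as np, cv2
from plant import monitor, eyes, ticket
def ray(n,uv):
    m=eyes.camera_model(n);K=m["mtx"];T=m["cam_to_world"]
    d=T[:3,:3]@np.linalg.solve(K,[uv[0],uv[1],1.0]);return T[:3,3],d/np.linalg.norm(d)
def onz(n,uv,z):
    o,d=ray(n,uv);return o+d*(z-o[2])/d[2]
def tri(u1,u2):
    o,d=ray("top",u1);p,e=ray("side",u2)
    A=np.stack([d,-e],1);s=np.linalg.lstsq(A,p-o,rcond=None)[0]
    a=o+s[0]*d;b=p+s[1]*e;return (a+b)/2,np.linalg.norm(a-b)
def proj(n,P):
    m=eyes.camera_model(n);c=np.linalg.inv(m["cam_to_world"])@np.r_[P,1];v=m["mtx"]@c[:3];return v[:2]/v[2]
E
python3 - <<'E'
from h import *
def cent(im,box,f,w=None):
    x0,y0,x1,y1=box; s=im[y0:y1,x0:x1].astype(float); m=f(s); ys,xs=np.nonzero(m); 
    wt=s.sum(2)[ys,xs]-250 if w else np.ones(len(xs))
    return np.array([x0+(xs*wt).sum()/wt.sum(), y0+(ys*wt).sum()/wt.sum()]),len(xs)
top=cv2.imread("pics/top0.png");side=cv2.imread("pics/side0.png")
def z1(u,v): return 140+u/6,165+v/6
def z2(u,v): return 225+u/6,100+v/6
T=dict(a=z1(183,380),b=z1(391,323),c=z1(347,107),d=z1(125,160))
S=dict(a=z2(185,151),b=z2(271,247),c=z2(462,196),d=z2(371,95))
br=lambda s:s.min(2)>130
for k in "abcd":
    r=[]
    for im,p in ((top,T[k]),(side,S[k])):
        u,v=int(round(p[0]-.5)),int(round(p[1]-.5))
        c,n=cent(im,(u-3,v-3,u+4,v+4),br,1); r.append(c); 
    P,e=tri(*r); print(k,np.round(r,1).tolist(),"tri",P.round(4),"gap",round(e,4),"onz .104",onz("top",r[0],.104).round(4)[:2],onz("side",r[1],.104).round(4)[:2])
# window
dk=lambda s:(s[:,:,0]>s[:,:,2]+15)&(s.sum(2)<300)
wt,n=cent(top,(175,198,205,230),dk); print("win top",wt,n,onz("top",wt,.056))
ws,n=cent(side,(265,136,288,152),dk); print("win side",ws,n,onz("side",ws,.056),tri(wt,ws))
rd=lambda s:s[:,:,2]>s[:,:,1]+40
rt,n=cent(top,(185,228,202,240),rd);print("red",rt,n,onz("top",rt,.056))
rs,n=cent(side,(250,145,264,157),rd);print("red",rs,n,onz("side",rs,.056))
# port axis & block lines left for check
d=onz("top",wt,.056)-onz("top",rt,.056);print("yaw",np.degrees(np.arctan2(d[1],d[0])),np.linalg.norm(d[:2]))
d=onz("side",ws,.056)-onz("side",rs,.056);print("yaw",np.degrees(np.arctan2(d[1],d[0])),np.linalg.norm(d[:2]))
E
```

```text
a [[169.4, 227.1], [255.8, 124.6]] tri [0.5087 0.2248 0.1044] gap 0.0023 onz .104 [0.5099 0.2249] [0.5076 0.2253]
b [[204.5, 217.5], [269.5, 139.4]] tri [0.5276 0.1478 0.1102] gap 0.0034 onz .104 [0.5303 0.1488] [0.5276 0.1565]
c [[197.4, 182.4], [302.1, 132.2]] tri [0.6092 0.1662 0.1061] gap 0.0007 onz .104 [0.6101 0.1666] [0.6096 0.1691]
d [[160.4, 191.3], [286.5, 115.0]] tri [0.5895 0.2473 0.1069] gap 0.0003 onz .104 [0.5903 0.2481] [0.5904 0.2517]
win top [187.84191176 212.73529412] 272 [0.54999329 0.19656265 0.056     ]
win side [277.42105263 144.21052632] 57 [0.5558259  0.20006101 0.056     ] (array([0.55219753, 0.19573866, 0.0588804 ]), np.float64(0.0053875130266055225))
red [192.875 233.875] 8 [0.50041222 0.18341829 0.056     ]
red [256.5 150. ] 2 [0.50093213 0.18716166 0.056     ]
yaw 14.848037266575004 0.0512938281071248
yaw 13.22387011984976 0.05638900110322848
```

```bash
python3 - <<'E'
import cv2,numpy as np
t=cv2.imread("pics/top0.png")
def z(im,u,v,h,n):
    a=im[v-h:v+h,u-h:u+h].astype(float); a=255*np.clip(a/255,0,1)**0.45
    return cv2.resize(a.astype(np.uint8),(n,n),interpolation=cv2.INTER_CUBIC)
# a,b,c,d around
k=dict(d=(165,198),c=(201,188),a=(172,233),b=(208,224))
r1=np.hstack([z(t,*k['d'],12,288),z(t,*k['c'],12,288)]);r2=np.hstack([z(t,*k['a'],12,288),z(t,*k['b'],12,288)])
cv2.imwrite("pics/kn.png",np.vstack([r1,r2]))
s=cv2.imread("pics/side0.png")
k=dict(d=(283,124),c=(299,140),a=(253,132),b=(267,149))
r1=np.hstack([z(s,*k['d'],12,288),z(s,*k['c'],12,288)]);r2=np.hstack([z(s,*k['a'],12,288),z(s,*k['b'],12,288)])
cv2.imwrite("pics/kns.png",np.vstack([r1,r2]))
cv2.imwrite("pics/cg.png",z(t,192,215,50,600))
E
```

```text
(no output)
```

View pics/kn.png

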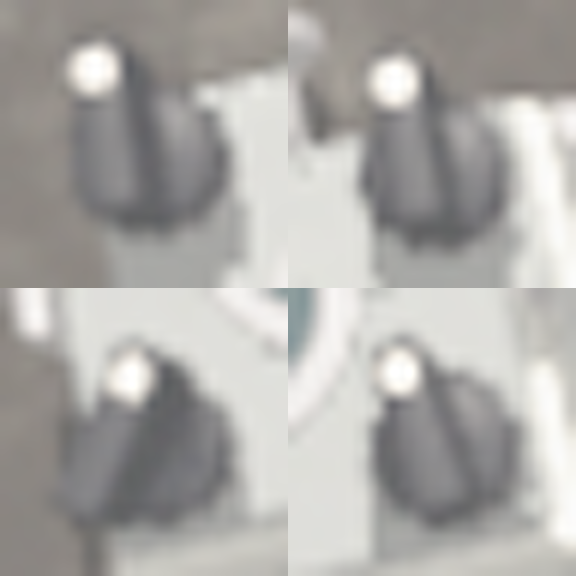

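View pics/kns.png

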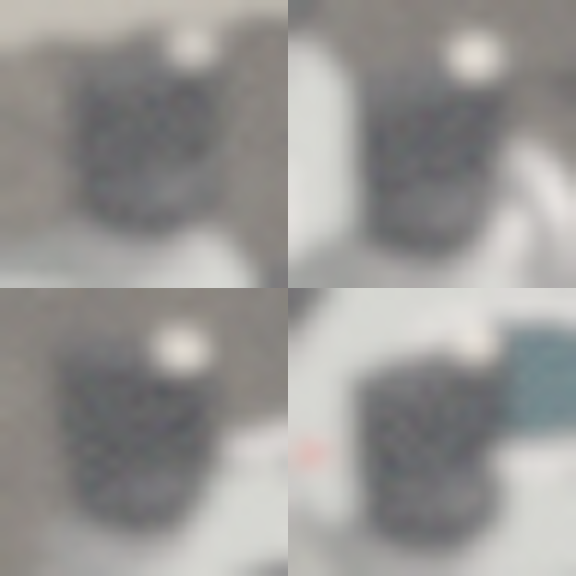

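View pics/cg.png

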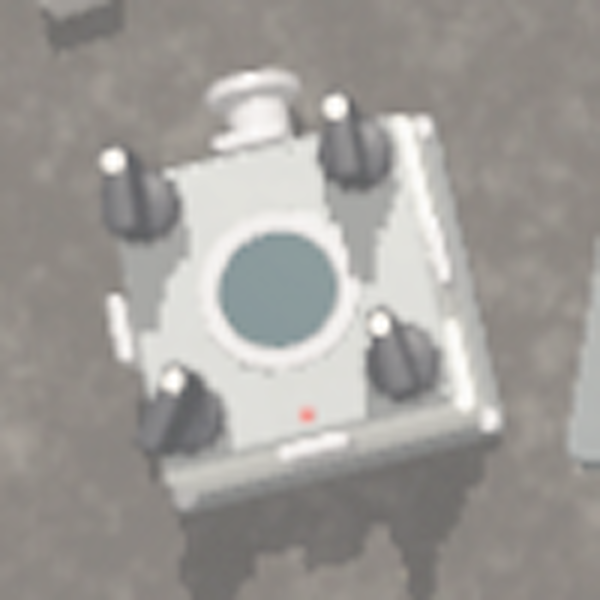

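```bash
python3 - <<'E'
from h import *
f=lambda u,v:((u+.5)/6-.5+142,(v+.5)/6-.5+165)
BR,BL,TR=[onz("top",f(*p),.0)[:2] for p in ((500,436),(184,513),(437,115))]
print("foot",np.linalg.norm(BR-BL),np.linalg.norm(BR-TR),"centre",(BL+TR)/2)
for d in (BL-BR,):print("yaw",np.degrees(np.arctan2(d[1],d[0]))-90)
d=TR-BR;print("yaw",np.degrees(np.arctan2(d[1],d[0])))
k=dict(d=(165,198,0,0),c=(201,188,288,0),a=(172,233,0,288),b=(208,224,288,288))
L=dict(d=((120,90),(145,225)),c=((418,100),(445,235)),b=((415,390),(470,500)),a=((155,385),(110,510)))
for n in "abcd":
    u,v,ox,oy=k[n]; g=lambda p:((p[0]-ox+.5)/12-.5+u-12,(p[1]-oy+.5)/12-.5+v-12)
    A,B=[onz("top",g(p),.104)[:2] for p in L[n]]; d=A-B; print(n,"len",np.linalg.norm(d),"yaw",np.degrees(np.arctan2(d[1],d[0])))
# predicted from window
dots=dict(a=(.5099,.2249),b=(.5303,.1488),c=(.6101,.1666),d=(.5903,.2481))
off=dict(a=(-42,42),b=(-42,-42),c=(42,-42),d=(42,42))
for c0,y in (((.550,.1966),13.5),((BL+TR)/2,13.5)):
    y=np.radians(y);R=np.array([[np.cos(y),-np.sin(y)],[np.sin(y),np.cos(y)]])
    for n in "abcd":
        C=np.array(c0)+R@np.array(off[n])/1000; e=np.array(dots[n])-C
        print(n,C.round(4),"r",np.linalg.norm(e).round(4),"ang",np.degrees(np.arctan2(e[1],e[0])).round(1))
E
```

```text
foot 0.13079127840358512 0.1380236174820572 centre [0.55082565 0.1945535 ]
yaw 13.252048718022508
yaw 11.807177476347393
a len 0.02385219902460387 yaw -17.645092374309137
b len 0.022898282086578816 yaw 27.191288521557507
c len 0.02639587849190573 yaw 12.393051563617401
d len 0.026160297385496564 yaw 12.60125018148209
a [0.4994 0.2276] r 0.0109 ang -14.5
b [0.519 0.146] r 0.0117 ang 14.1
c [0.6006 0.1656] r 0.0095 ang 6.2
d [0.581  0.2472] r 0.0093 ang 5.3
a [0.5002 0.2256] r 0.0097 ang -4.1
b [0.5198 0.1439] r 0.0116 ang 25.0
c [0.6015 0.1635] r 0.0092 ang 19.6
d [0.5819 0.2452] r 0.0089 ang 19.0
```

```bash
python3 - <<'E'
from h import *
from scipy.optimize import least_squares
ut=dict(a=(169.4,227.1),b=(204.5,217.5),c=(197.4,182.4),d=(160.4,191.3))
us=dict(a=(255.8,124.6),c=(302.1,132.2),d=(286.5,115.0))
off=dict(a=(-42,42),b=(-42,-42),c=(42,-42),d=(42,42))
ang=dict(a=-17.6,b=27.2,c=12.4,d=12.6)
def pos(p,n):
    c,s=np.cos(p[2]),np.sin(p[2]);o=np.array(off[n])/1e3;return np.array([p[0]+c*o[0]-s*o[1],p[1]+s*o[0]+c*o[1]])
for nm,U in (("top",ut),("side",us)):
  for z in (.104,.106):
    D={n:onz(nm,U[n],z)[:2] for n in U}
    def r(p):
        return np.concatenate([(pos(p,n)+p[3]*np.array([np.cos(t),np.sin(t)])-D[n])*1e3 for n in U for t in [np.radians(ang[n])]])
    s=least_squares(r,[.55,.195,.23,.01]);print(nm,z,s.x[:2],np.degrees(s.x[2]),s.x[3],s.fun.round(1))
    print({n:pos(s.x,n).round(4).tolist() for n in off})
E
```

```text
top 0.104 [0.5539526  0.19614607] 13.910659150709982 0.00651715823087338 [-0.6 -0.  -1.3 -0.6  1.2  0.3  0.7  0.3]
{'a': [0.5031, 0.2268], 'b': [0.5233, 0.1453], 'c': [0.6048, 0.1655], 'd': [0.5846, 0.247]}
top 0.106 [0.5533774  0.19563987] 13.898371579629666 0.006696479486664256 [-0.7 -0.  -1.4 -0.6  1.3  0.2  0.7  0.5]
{'a': [0.5025, 0.2263], 'b': [0.5227, 0.1448], 'c': [0.6042, 0.165], 'd': [0.5841, 0.2465]}
side 0.104 [0.54566286 0.19794501] 13.12909354894885 0.013454325508257389 [ 0.4 -0.  -0.2  0.4 -0.2 -0.4]
{'a': [0.4952, 0.2293], 'b': [0.5143, 0.1475], 'c': [0.5961, 0.1666], 'd': [0.577, 0.2484]}
side 0.106 [0.54478089 0.19492531] 13.08277187182194 0.013655002177651844 [ 0.2 -0.  -0.1  0.3 -0.1 -0.3]
{'a': [0.4944, 0.2263], 'b': [0.5134, 0.1445], 'c': [0.5952, 0.1635], 'd': [0.5762, 0.2453]}
```

```bash
cat >> h.py <<'E'
from scipy.spatial.transform import Rotation as Rn
def st(): 
    s=monitor.read_state(); return s,Rn.from_rotvec(s["orientation"])
def plan(P,yaw=None):
    "shift in tool axes and twist to bring TCP to P, tool x (mod 180) along yaw deg"
    s,R=st(); d=R.inv().apply(np.array(P)-s["tool_pos"]); x=R.apply([1,0,0]); cur=np.degrees(np.arctan2(x[1],x[0]))
    out=[d.round(4).tolist(),"tool x yaw",round(cur,1),"q6",round(float(np.degrees(s["q"][5])),1)]
    if yaw is not None: t=-(yaw-cur); out+=["twist",round((t+90)%180-90,1)]   # positive twist = cw from above
    return out
E
python3 - <<'E'
from h import *
print(plan([.4999,.2276,.15],-17))
s,R=st();print(R.as_matrix().round(3))
E
```

```text
[[0.5386, -0.7066, 0.0426], 'tool x yaw', np.float64(13.2), 'q6', -4.9, 'twist', np.float64(30.2)]
[[ 0.973  0.229 -0.   ]
 [ 0.229 -0.973  0.002]
 [ 0.    -0.002 -1.   ]]
```

>>> {"op": "send_rows", "data": {"motion": [[[0.539,-0.707,0.025],-150],[[0.539,-0.707,0.025],-150],[[0.539,-0.707,0.025],-150],[[0.539,-0.707,0.025],-150],[[0.539,-0.707,0.025],-150],[[0.539,-0.707,0.025],-150],[[0.539,-0.707,0.025],-150],[[0.539,-0.707,0.025],-150],[[0.539,-0.707,0.025],-150],[[0.539,-0.707,0.025],-150],[[0.539,-0.707,0.025],-150],[[0.539,-0.707,0.025],-150]], "jaw": 0.032, "squeeze": 50}}

```text
t: 1.6
tool_pos: [0.4437, 0.1025, 0.1711]
orientation: [1.009, 2.975, -0.0]
force: [-0.1, -1.0, 1.5]
opening: 0.0318
```

```bash
python3 - <<'E'
from h import *
print(plan([.4999,.2276,.12],163));s,_=st();print(s["t"],s["tool_pos"],np.degrees(s["q"]).round(1),s["force"].round(2),s["wrist_torque"].round(3))
E
```

```text
[[0.0315, 0.1334, 0.0511], 'tool x yaw', np.float64(142.5), 'q6', -46.0, 'twist', np.float64(-20.5)]
1.6 [0.44372667 0.10252576 0.17109573] [  6.6 -15.  109.   -0.   86.  -46. ] [-0.09 -1.03  1.49] [ 0.009 -0.16   0.025]
```

>>> {"op": "send_rows", "data": {"motion": [[[0.0105,0.0445,0.01],-7],[[0.021,0.089,0.02],-14],[[0.0315,0.1334,0.03],-20.5],[[0.0315,0.1334,0.04],-20.5],[[0.0315,0.1334,0.045],-20.5]]}}

```text
t: 2.22
tool_pos: [0.4994, 0.2244, 0.1249]
orientation: [-0.475, -3.104, 0.002]
force: [-0.3, -0.7, -0.2]
opening: 0.0315
```

```bash
python3 - <<'E'
from h import *
print(plan([.4999,.2276,.081],163));s,_=st();print(s["t"],s["tool_pos"],np.degrees(s["q"]).round(1),s["force"].round(2),s["wrist_torque"].round(3))
s=eyes.read_camera("side")[:,:,::-1];t=eyes.read_camera("top")[:,:,::-1]
cv2.imwrite("pics/s1.png",np.hstack([cv2.resize(s[70:170,215:315],(400,400),interpolation=2),cv2.resize(t[165:265,140:240],(400,400),interpolation=2)]))
print(proj("side",[.4999,.2276,.104]),proj("top",[.4999,.2276,.104]))
E
```

```text
[[0.0004, 0.0033, 0.0439], 'tool x yaw', np.float64(162.6), 'q6', -53.8, 'twist', np.float64(-0.4)]
2.225 [0.49941794 0.22440918 0.1248967 ] [ 18.8   1.9  98.3  -0.   80.  -53.8] [-0.35 -0.68 -0.21] [ 0.004 -0.125  0.018]
[252.48477472 124.460854  ] [167.96248665 231.64123971]
```

View pics/s1.png

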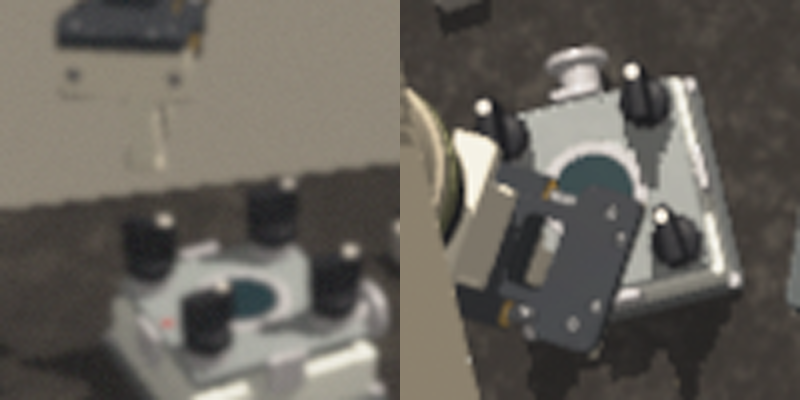

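>>> {"op": "send_rows", "data": {"motion": [[[0,0.003,0.01],-0.5],[[0,0.003,0.025],-0.5],[[0,0.003,0.038],-0.5],[[0,0.003,0.042],-0.5],[[0,0.003,0.043],-0.5]]}}

```text
t: 2.95
tool_pos: [0.501, 0.2277, 0.0828]
orientation: [-0.461, -3.107, 0.001]
force: [0.8, 0.4, -0.7]
opening: 0.032
```

```bash
cat >> h.py <<'E'
def pr():
    s,R=st();x=R.apply([1,0,0]);print("t",round(s["t"],3),"p",s["tool_pos"].round(4),"yaw",np.degrees(np.arctan2(x[1],x[0])).round(2),"q6",np.degrees(s["q"][5]).round(2),"dq6",s["dq"][5].round(3),"Ftool",R.inv().apply(s["force"]).round(2),"M",s["wrist_torque"].round(3),"t6",s["joint_torque"][5].round(3),"op",s["opening"].round(4))
E
python3 - <<'E'
from h import *
print(plan([.4999,.2276,.081],163));pr()
s=eyes.read_camera("side")[:,:,::-1]
cv2.imwrite("pics/s2.png",cv2.resize(s[70:170,215:315],(500,500),interpolation=2))
E
```

```text
[[0.001, -0.0004, 0.0018], 'tool x yaw', np.float64(163.1), 'q6', -54.0, 'twist', np.float64(0.1)]Traceback (most recent call last):
  File "<stdin>", line 2, in <module>
  File "h.py", line 24, in pr
    s,R=st();x=R.apply([1,0,0]);print("t",round(s["t"],3),"p",s["tool_pos"].round(4),"yaw",np.degrees(np.arctan2(x[1],x[0])).round(2),"q6",np.degrees(s["q"][5]).round(2),"dq6",s["dq"][5].round(3),"Ftool",R.inv().apply(s["force"]).round(2),"M",s["wrist_torque"].round(3),"t6",s["joint_torque"][5].round(3),"op",s["opening"].round(4))
                                                                                                                                                                                                                                                                                                                      ^^^^^^^^^^^^^^^^^^
AttributeError: 'float' object has no attribute 'round'
```

```bash
sed -i 's/s\["opening"\].round(4)/round(float(s["opening"]),4)/' h.py
python3 - <<'E'
from h import *
pr()
s=eyes.read_camera("side")[:,:,::-1]
cv2.imwrite("pics/s2.png",cv2.resize(s[70:170,215:315],(500,500),interpolation=2))
E
```

```text
t 2.95 p [0.501  0.2277 0.0828] yaw 163.14 q6 -54.04 dq6 -0.0 Ftool [-0.67  0.6   0.72] M [ 0.081 -0.187  0.01 ] t6 0.0 op 0.032
```

View pics/s2.png

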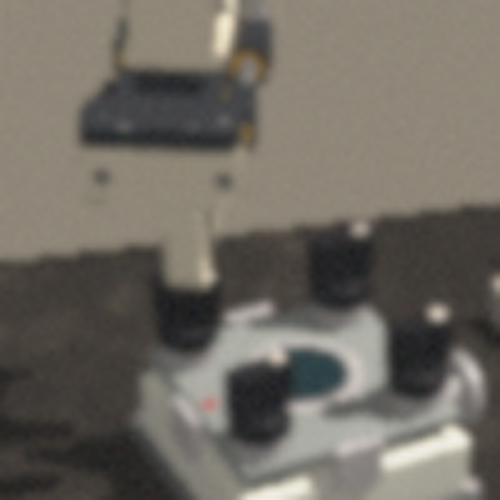

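>>> {"op": "send_rows", "data": {"motion": [[[0,0,0.001],0],[[0,0,0.001],0],[[0,0,0.001],0]], "jaw": 0.0, "squeeze": 50}}

```text
t: 3.38
tool_pos: [0.5014, 0.2279, 0.0825]
orientation: [0.461, 3.107, 0.0]
force: [0.2, 0.9, 0.9]
opening: 0.0066
```

```bash
python3 -c "
from h import *
pr()"
```

```text
t 3.375 p [0.5014 0.2279 0.0825] yaw 163.14 q6 -54.04 dq6 0.001 Ftool [ 0.06  0.9  -0.91] M [ 0.039 -0.149 -0.021] t6 0.0 op 0.0066
```

```bash
python3 - <<'E'
from h import *
s=eyes.read_camera("side")[:,:,::-1];t=eyes.read_camera("top")[:,:,::-1];pr()
cv2.imwrite("pics/s3.png",np.hstack([cv2.resize(s[80:160,215:295],(400,400),interpolation=2),cv2.resize(t[185:265,130:210],(400,400),interpolation=2)]))
E
```

```text
t 3.475 p [0.5014 0.2278 0.0824] yaw 163.14 q6 -54.04 dq6 -0.001 Ftool [ 0.12 -0.66  0.21] M [ 0.011 -0.127 -0.015] t6 0.0 op 0.0009
```

View pics/s3.png

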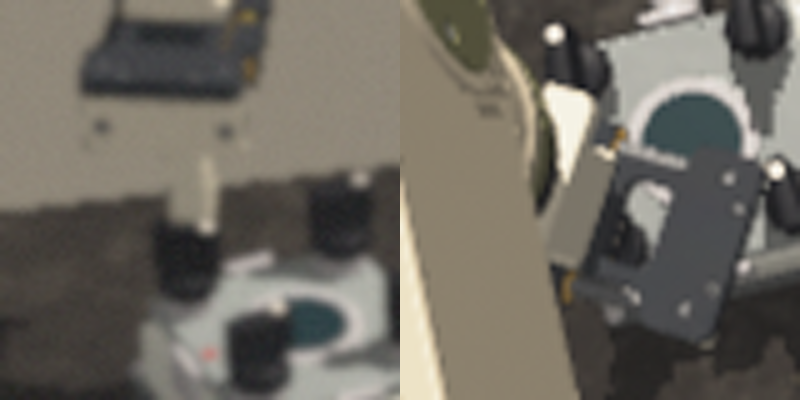

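```bash
python3 - <<'E'
from h import *
for n,o in(("side",(215,80)),("top",(130,185))):
    for P in ([.5014,.2278,.0824],[.5014,.2278,.104],[.5014,.2278,.13]): 
        p=proj(n,P); print(n,P,p.round(1),((p-o)*5).round(0))
    s=cv2.imread("pics/s3.png")
cv2.imwrite("pics/s4.png",cv2.resize((255*(s/255.)**.5).astype(np.uint8)[130:330,100:300],(800,600)[:1]*1+(800,) if 0 else (600,600),interpolation=2))
E
```

```text
side [0.5014, 0.2278, 0.0824] [253.4 131.8] [192. 259.]
side [0.5014, 0.2278, 0.104] [253.1 124.3] [190. 222.]
side [0.5014, 0.2278, 0.13] [252.7 115.2] [189. 176.]
top [0.5014, 0.2278, 0.0824] [170.5 232.2] [203. 236.]
top [0.5014, 0.2278, 0.104] [167.9 231. ] [189. 230.]
top [0.5014, 0.2278, 0.13] [164.6 229.4] [173. 222.]
```

View pics/s4.png

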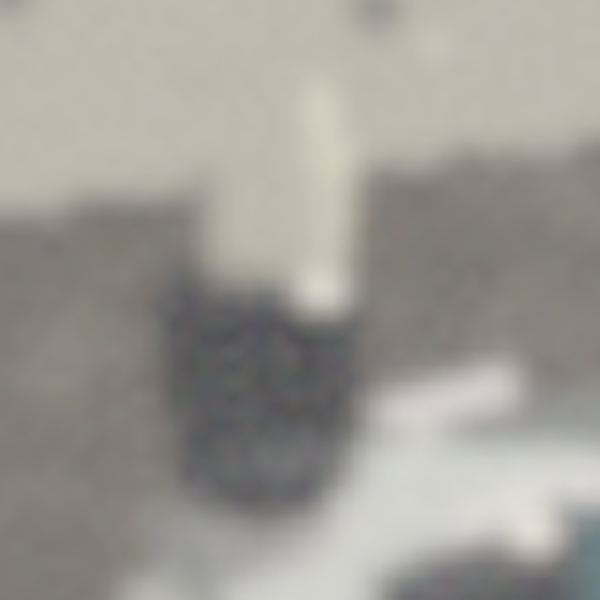

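```bash
python3 - <<'E'
from h import *
R=Rn.from_rotvec([-0.475,-3.104,.002])
for z in (0,-.02,-.03):
  for y in (-.033,-.016,.016,.033):
    P=np.array([.4994,.2244,.1249])+R.apply([0,y,z]); print(z,y,P.round(3),((proj("side",P)-(215,70))*4).round(0))
s=cv2.imread("pics/s1.png")
cv2.imwrite("pics/s5.png",cv2.resize((255*(s/255.)**.7).astype(np.uint8)[50:300,50:300],(750,600)[:1]+(600,) if 0 else (600,600),interpolation=2))
E
```

```text
0 -0.033 [0.49  0.193 0.125] [142. 221.]
0 -0.016 [0.495 0.209 0.125] [145. 206.]
0 0.016 [0.504 0.24  0.125] [152. 177.]
0 0.033 [0.509 0.256 0.125] [156. 162.]
-0.02 -0.033 [0.49  0.193 0.145] [140. 192.]
-0.02 -0.016 [0.495 0.209 0.145] [144. 177.]
-0.02 0.016 [0.504 0.24  0.145] [151. 149.]
-0.02 0.033 [0.509 0.256 0.145] [155. 134.]
-0.03 -0.033 [0.49  0.193 0.155] [140. 178.]
-0.03 -0.016 [0.495 0.209 0.155] [144. 162.]
-0.03 0.016 [0.504 0.24  0.155] [151. 134.]
-0.03 0.033 [0.509 0.256 0.155] [154. 119.]
```

View pics/s5.png

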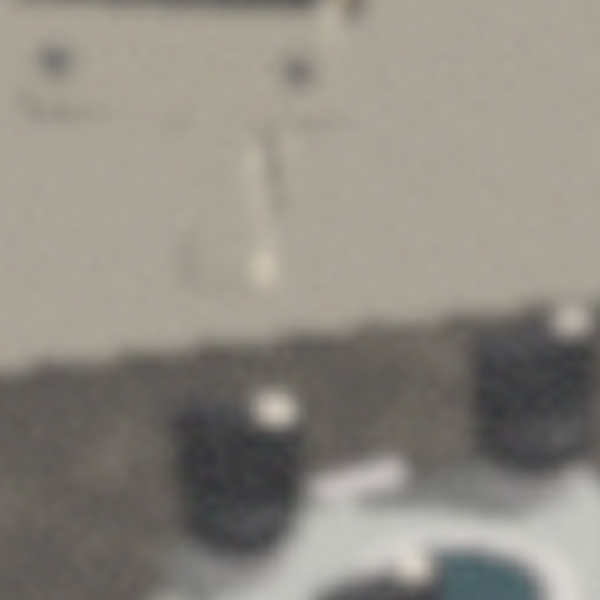

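>>> {"op": "send_rows", "data": {"motion": [[[0,0,-0.04],0],[[0.01,-0.03,-0.08],0],[[0.02,-0.08,-0.09],0],[[0.02,-0.12,-0.09],0],[[0.02,-0.12,-0.09],0]], "jaw": 0.03}}

```text
t: 4.1
tool_pos: [0.4471, 0.117, 0.1728]
orientation: [0.465, 3.106, -0.0]
force: [0.0, -0.1, 0.4]
opening: 0.0298
```

```bash
python3 - <<'E'
from h import *
pr()
s=eyes.read_camera("side")[:,:,::-1];t=eyes.read_camera("top")[:,:,::-1]
p=monitor.read_state()["tool_pos"]
for n,im in(("side",s),("top",t)):
    print(n,proj(n,p).round(1))
cv2.imwrite("pics/s6.png",s);cv2.imwrite("pics/t6.png",t)
u,v=proj("side",p).astype(int);a=s[v-60:v+40,u-50:u+50]
u,v=proj("top",p).astype(int);b=t[v-50:v+50,u-50:u+50]
cv2.imwrite("pics/s7.png",np.hstack([cv2.resize(a,(400,400),interpolation=2),cv2.resize(b,(400,400),interpolation=2)]))
E
```

```text
t 4.1 p [0.4471 0.117  0.1728] yaw 162.99 q6 -64.66 dq6 0.039 Ftool [-0.06 -0.05 -0.37] M [ 0.067 -0.191  0.017] t6 -0.7 op 0.0298
side [236.5 127.4]
top [212.5 252.9]
```

View pics/s7.png

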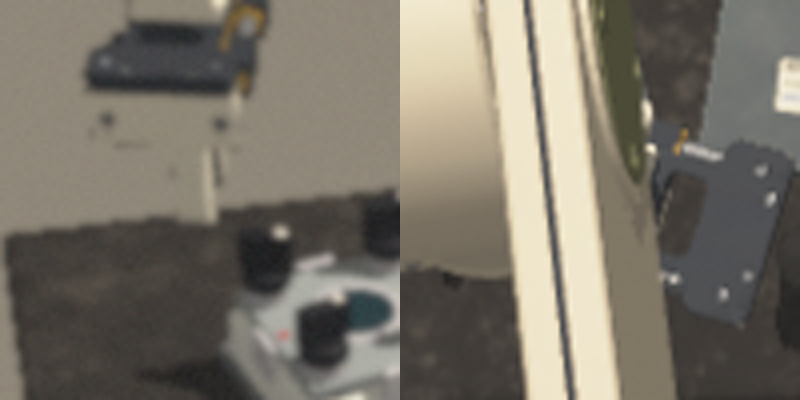

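```bash
python3 - <<'E'
from h import *
for z in (.257,.28,.3,.33): print(z,[onz("top",p,z).round(3)[:2].tolist() for p in ((162+335/4,202+322/4),(162+390/4,202+165/4),(162+262/4,202+275/4),(162+255/4,202+125/4))])
E
```

```text
0.257 [[0.389, 0.046], [0.458, 0.022], [0.41, 0.078], [0.476, 0.082]]
0.28 [[0.389, 0.045], [0.455, 0.021], [0.409, 0.076], [0.473, 0.08]]
0.3 [[0.389, 0.043], [0.453, 0.021], [0.409, 0.073], [0.471, 0.077]]
0.33 [[0.389, 0.041], [0.45, 0.02], [0.408, 0.07], [0.467, 0.073]]
```

View pics/s6.png

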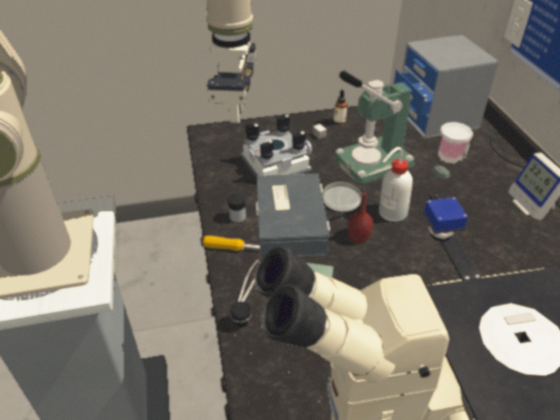

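View pics/t6.png

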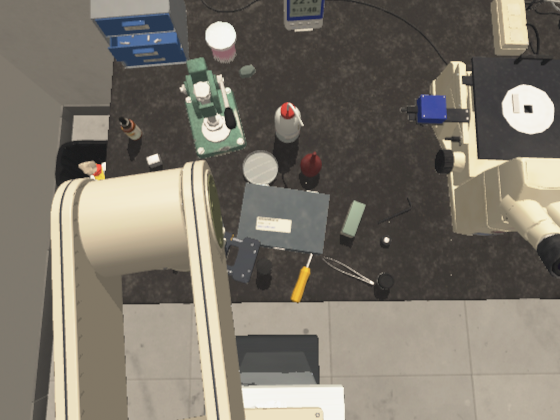

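```bash
python3 - <<'E'
from h import *
print(plan([.4999,.2276,.085],163))
E
```

```text
[[-0.0183, 0.1193, 0.0876], 'tool x yaw', np.float64(163.1), 'q6', -64.6, 'twist', np.float64(0.1)]
```

>>> {"op": "send_rows", "data": {"motion": [[[-0.009,0.06,0.01],0],[[-0.0183,0.1193,0.03],0],[[-0.0183,0.1193,0.06],0],[[-0.0183,0.1193,0.087],0],[[-0.0183,0.1193,0.092],0],[[-0.0183,0.1193,0.096],0]], "jaw": 0.03}}

```text
t: 4.95
tool_pos: [0.4998, 0.2283, 0.0767]
orientation: [0.46, 3.107, 0.001]
force: [0.0, 1.0, -0.2]
opening: 0.0305
```

```bash
python3 - <<'E'
from h import *
pr()
s=eyes.read_camera("side")[:,:,::-1]
cv2.imwrite("pics/s8.png",cv2.resize(s[80:160,215:295],(600,600),interpolation=2))
E
```

```text
t 4.95 p [0.4998 0.2283 0.0767] yaw 163.17 q6 -53.97 dq6 -0.001 Ftool [0.24 0.95 0.18] M [ 0.018 -0.188 -0.016] t6 0.009 op 0.0305
```

View pics/s8.png

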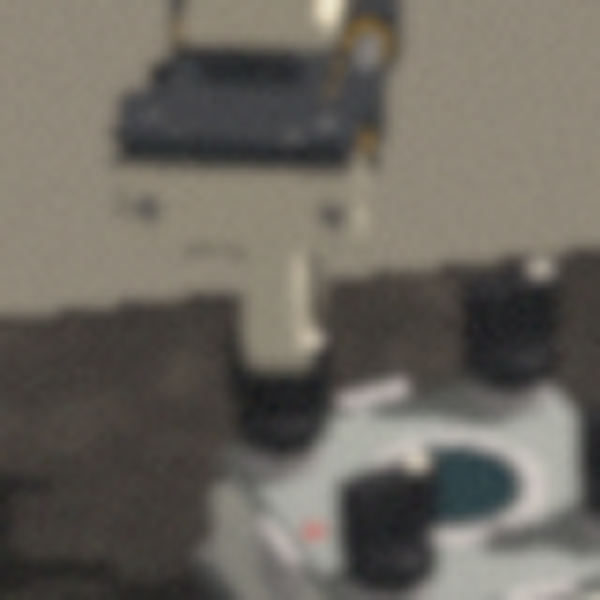

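>>> {"op": "send_rows", "data": {"motion": [[[0,-0.001,0.005],0],[[0,-0.001,0.01],0],[[0,-0.001,0.014],0]]}}

```text
t: 5.38
tool_pos: [0.4993, 0.2266, 0.0623]
orientation: [0.461, 3.107, 0.0]
force: [0.3, -0.6, 0.8]
opening: 0.0298
```

```bash
python3 - <<'E'
from h import *
pr()
E
```

```text
t 5.375 p [0.4993 0.2266 0.0623] yaw 163.12 q6 -54.07 dq6 -0.001 Ftool [-0.46 -0.48 -0.83] M [ 0.054 -0.115  0.006] t6 -0.001 op 0.0298
```

>>> {"op": "send_rows", "data": {"motion": [[[0,0.001,0.004],0],[[0,0.001,0.006],0],[[0,0.001,0.006],0]]}}

```text
t: 5.75
tool_pos: [0.4992, 0.2276, 0.056]
orientation: [-0.46, -3.107, 0.0]
force: [-0.4, -0.2, -0.4]
opening: 0.0299
```

>>> {"op": "send_rows", "data": {"motion": [[[0,0,0],0],[[0,0,0],0],[[0,0,0],0]], "jaw": 0.0}}

```text
t: 6.12
tool_pos: [0.4991, 0.226, 0.0564]
orientation: [-0.461, -3.107, 0.005]
force: [-3.0, -7.6, 5.1]
opening: 0.0106
```

```bash
python3 - <<'E'
from h import *
pr()
s=eyes.read_camera("side")[:,:,::-1]
cv2.imwrite("pics/s9.png",cv2.resize(s[80:160,215:295],(600,600),interpolation=2))
E
```

```text
t 6.125 p [0.4991 0.226  0.0564] yaw 163.11 q6 -53.98 dq6 0.002 Ftool [ 0.66 -8.11 -5.06] M [-1.44   0.345 -0.23 ] t6 -0.25 op 0.0106
```

View pics/s9.png

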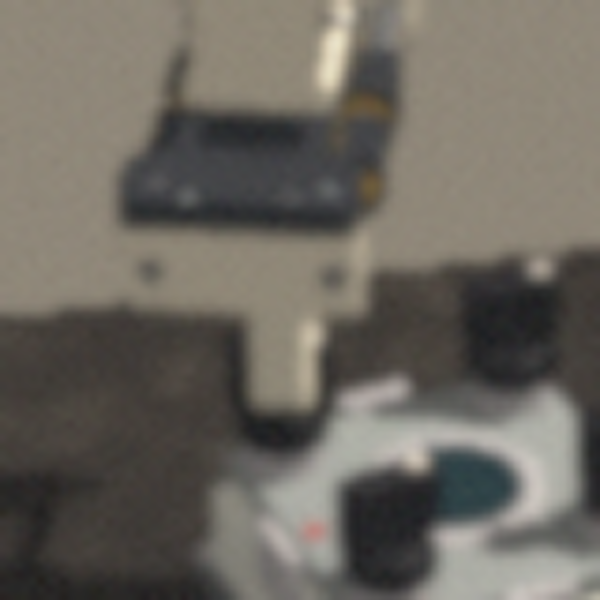

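>>> {"op": "send_rows", "data": {"motion": [[[0,-0.0016,0],0],[[0,-0.0016,0],3],[[0,-0.0016,0],6],[[0,-0.0016,0],9]]}}

```text
t: 6.68
tool_pos: [0.4991, 0.2256, 0.0565]
orientation: [0.705, 3.061, -0.001]
force: [-1.2, -3.8, 2.6]
opening: 0.0106
```

```bash
python3 - <<'E'
from h import *
pr()
E
```

```text
t 6.675 p [0.4991 0.2256 0.0565] yaw 154.06 q6 -45.05 dq6 0.415 Ftool [-0.56 -3.98 -2.55] M [-0.701  0.005  0.298] t6 -0.605 op 0.0106
```

>>> {"op": "send_rows", "data": {"motion": [[[0,-0.0006,0],3],[[0,-0.0006,0],6]]}}

```text
t: 6.92
tool_pos: [0.499, 0.2253, 0.0565]
orientation: [0.864, 3.02, -0.0]
force: [-0.3, -3.3, 1.6]
opening: 0.011
```

```bash
python3 - <<'E'
from h import *
pr()
E
```

```text
t 6.925 p [0.499  0.2253 0.0565] yaw 148.06 q6 -39.1 dq6 0.417 Ftool [-1.5  -3.   -1.56] M [-0.468 -0.102  0.244] t6 -0.616 op 0.011
```

>>> {"op": "send_rows", "data": {"motion": [[[0,-0.0006,0],3],[[0,-0.0006,0],6]]}}

```text
t: 7.18
tool_pos: [0.4988, 0.2251, 0.0565]
orientation: [1.021, 2.97, 0.001]
force: [1.1, -1.1, 0.5]
opening: 0.0107
```

```bash
python3 - <<'E'
from h import *
pr()
E
```

```text
t 7.175 p [0.4988 0.2251 0.0565] yaw 142.07 q6 -33.14 dq6 0.417 Ftool [-1.51 -0.19 -0.49] M [-0.212 -0.236  0.23 ] t6 -0.619 op 0.0107
```

>>> {"op": "send_rows", "data": {"motion": [[[0,-0.0006,0],3],[[0,-0.0006,0],5]]}}

```text
t: 7.42
tool_pos: [0.4986, 0.2249, 0.0565]
orientation: [1.149, 2.923, 0.002]
force: [2.4, 0.3, -1.8]
opening: 0.0108
```

```bash
python3 - <<'E'
from h import *
pr()
E
```

```text
t 7.425 p [0.4986 0.2249 0.0565] yaw 137.08 q6 -28.18 dq6 0.274 Ftool [-1.53  1.84  1.8 ] M [ 0.125 -0.717  0.256] t6 -0.152 op 0.0108
```

>>> {"op": "send_rows", "data": {"motion": [[[0,0,0],3],[[0,0,0],6]]}}

```text
t: 7.68
tool_pos: [0.4985, 0.2247, 0.0565]
orientation: [1.301, 2.859, 0.001]
force: [1.7, 0.3, -0.2]
opening: 0.011
```

```bash
python3 - <<'E'
from h import *
pr()
E
```

```text
t 7.675 p [0.4985 0.2247 0.0565] yaw 131.06 q6 -22.16 dq6 0.416 Ftool [-0.9   1.46  0.17] M [ 0.051 -0.484  0.267] t6 -0.574 op 0.011
```

>>> {"op": "send_rows", "data": {"motion": [[[0,0,0],2],[[0,0,0],4]]}}

```text
t: 7.92
tool_pos: [0.4984, 0.2246, 0.0565]
orientation: [1.4, 2.812, 0.001]
force: [2.0, 0.4, 1.0]
opening: 0.0107
```

```bash
python3 - <<'E'
from h import *
pr()
E
```

```text
t 7.925 p [0.4984 0.2246 0.0565] yaw 127.06 q6 -18.17 dq6 0.281 Ftool [-0.92  1.81 -0.98] M [-0.04  -0.454  0.305] t6 -0.253 op 0.0107
```

>>> {"op": "send_rows", "data": {"motion": [[[0,0,0],2],[[0,0,0],4]]}}

```text
t: 8.18
tool_pos: [0.4982, 0.2246, 0.0565]
orientation: [1.498, 2.761, 0.0]
force: [1.3, -0.8, 2.0]
opening: 0.0104
```

```bash
python3 - <<'E'
from h import *
pr()
E
```

```text
t 8.175 p [0.4982 0.2246 0.0565] yaw 123.02 q6 -14.13 dq6 0.279 Ftool [-1.38  0.67 -1.98] M [-0.199 -0.386  0.379] t6 -0.221 op 0.0104
```

>>> {"op": "send_rows", "data": {"motion": [[[0,0,0],2],[[0,0,0],4]]}}

```text
t: 8.43
tool_pos: [0.4981, 0.2245, 0.0565]
orientation: [1.594, 2.707, -0.0]
force: [-0.4, -2.8, 5.0]
opening: 0.0106
```

```bash
python3 - <<'E'
from h import *
pr()
E
```

```text
t 8.425 p [0.4981 0.2245 0.0565] yaw 119.01 q6 -10.12 dq6 0.276 Ftool [-2.22 -1.68 -5.03] M [-0.352 -0.123  0.386] t6 -0.181 op 0.0106
```

>>> {"op": "send_rows", "data": {"motion": [[[0,0,0],0],[[0,0,0],0],[[0,0,-0.01],0],[[0,0,-0.04],0],[[0,0,-0.05],0]], "jaw": 0.032}}

```text
t: 9.05
tool_pos: [0.4994, 0.2251, 0.1088]
orientation: [1.59, 2.707, 0.004]
force: [0.1, 0.9, 0.8]
opening: 0.032
```

```bash
python3 - <<'E'
from h import *
pr();print(plan([.5995,.163,.104],12.4))
E
```

```text
t 9.05 p [0.4994 0.2251 0.1088] yaw 119.15 q6 -10.25 dq6 -0.0 Ftool [ 0.7   0.55 -0.76] M [-0.068 -0.119  0.011] t6 -0.003 op 0.032
[[-0.103, 0.0571, 0.005], 'tool x yaw', np.float64(119.1), 'q6', -10.3, 'twist', np.float64(-73.3)]
```

>>> {"op": "send_rows", "data": {"motion": [[[-0.05,0.0285,0.0],-10.7],[[-0.103,0.0571,0.0],-21.4],[[-0.103,0.0571,0.0],-32],[[-0.103,0.0571,0.0],-42.7],[[-0.103,0.0571,0.0],-53.4],[[-0.103,0.0571,0.0],-64],[[-0.103,0.0571,0.003],-73.3],[[-0.103,0.0571,0.005],-73.3]]}}

```text
t: 10.05
tool_pos: [0.5978, 0.1624, 0.1007]
orientation: [0.339, -3.123, -0.0]
force: [0.9, 0.1, 0.5]
opening: 0.032
```

```bash
python3 - <<'E'
from h import *
pr();print(plan([.5995,.163,.056],12.4))
s=eyes.read_camera("side")[:,:,::-1];t=eyes.read_camera("top")[:,:,::-1]
cv2.imwrite("pics/sa.png",np.hstack([cv2.resize(s[80:160,245:325],(400,400),interpolation=2),cv2.resize(t[165:245,145:225],(400,400),interpolation=2)]))
E
```

```text
t 10.05 p [0.5978 0.1624 0.1007] yaw -167.62 q6 -91.93 dq6 0.094 Ftool [-0.85 -0.13 -0.49] M [ 0.027 -0.176  0.01 ] t6 -1.864 op 0.032
[[-0.0018, 0.0002, 0.0447], 'tool x yaw', np.float64(-167.6), 'q6', -91.9, 'twist', np.float64(-0.0)]
```

View pics/sa.png

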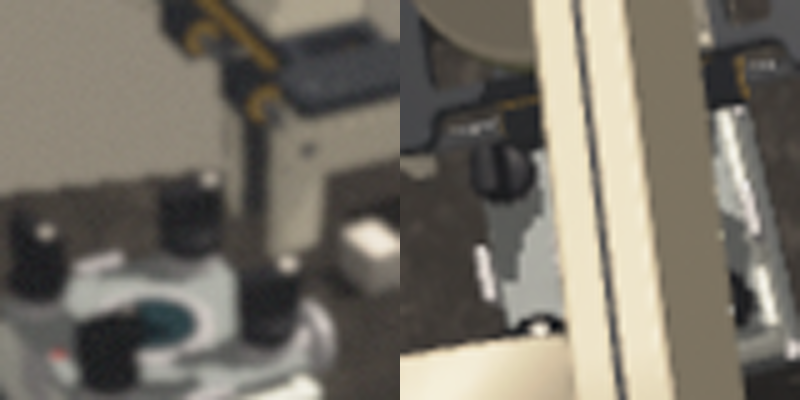

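```bash
python3 - <<'E'
from h import *
s,R=st();p=s["tool_pos"]
for z in (0,-.028):
  for y in (-.033,-.016,.016,.033):
    for x in(-.0075,.0075): print(z,y,x,((proj("side",p+R.apply([x,y,z]))-(245,80))*5).round(0))
im=cv2.imread("pics/sa.png")[:,:400]
cv2.imwrite("pics/sb.png",cv2.resize((255*(im/255.)**.6).astype(np.uint8),(600,600),interpolation=2))
E
```

```text
0 -0.033 -0.0075 [310. 310.]
0 -0.033 0.0075 [281. 318.]
0 -0.016 -0.0075 [294. 291.]
0 -0.016 0.0075 [265. 299.]
0 0.016 -0.0075 [264. 257.]
0 0.016 0.0075 [236. 264.]
0 0.033 -0.0075 [249. 239.]
0 0.033 0.0075 [221. 246.]
-0.028 -0.033 -0.0075 [312. 260.]
-0.028 -0.033 0.0075 [283. 267.]
-0.028 -0.016 -0.0075 [296. 241.]
-0.028 -0.016 0.0075 [267. 249.]
-0.028 0.016 -0.0075 [265. 207.]
-0.028 0.016 0.0075 [237. 214.]
-0.028 0.033 -0.0075 [250. 190.]
-0.028 0.033 0.0075 [221. 197.]
```

View pics/sb.png

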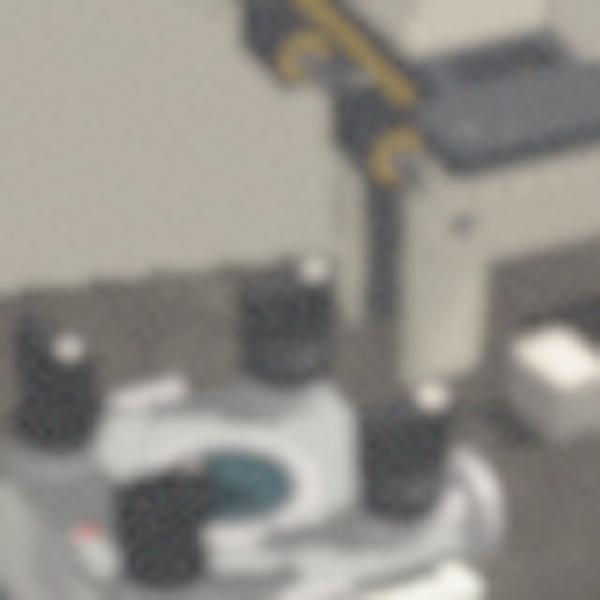

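>>> {"op": "send_rows", "data": {"motion": [[[0,0,0.015],0],[[0,0,0.032],0],[[0,0,0.044],0],[[0,0,0.046],0]]}}

```text
t: 10.65
tool_pos: [0.5967, 0.1621, 0.0531]
orientation: [0.34, -3.12, 0.0]
force: [0.1, 0.5, 0.4]
opening: 0.032
```

```bash
python3 - <<'E'
from h import *
pr()
E
```

```text
t 10.65 p [0.5967 0.1621 0.0531] yaw -167.58 q6 -91.97 dq6 0.0 Ftool [-0.21  0.43 -0.38] M [ 0.101 -0.156  0.041] t6 0.01 op 0.032
```

>>> {"op": "send_rows", "data": {"motion": [[[0,0,0],0],[[0,0,0],0],[[0,0,0],0]], "jaw": 0.0}}

```text
t: 11.02
tool_pos: [0.5982, 0.1645, 0.0561]
orientation: [-0.34, 3.122, 0.005]
force: [-1.4, 8.6, 0.5]
opening: 0.0108
```

```bash
python3 - <<'E'
from h import *
pr()
E
```

```text
t 11.025 p [0.5982 0.1645 0.0561] yaw -167.55 q6 -91.97 dq6 0.002 Ftool [-0.51  8.74 -0.49] M [ 1.51   0.167 -0.185] t6 -0.276 op 0.0108
```

>>> {"op": "send_rows", "data": {"motion": [[[0,0.002,0],0],[[0,0.002,0],3],[[0,0.002,0],6]]}}

```text
t: 11.4
tool_pos: [0.5982, 0.1646, 0.0561]
orientation: [-0.174, 3.135, 0.0]
force: [-0.3, 1.9, 1.8]
opening: 0.0101
```

```bash
python3 - <<'E'
from h import *
pr()
E
```

```text
t 11.4 p [0.5982 0.1646 0.0561] yaw -173.63 q6 -85.71 dq6 0.417 Ftool [ 0.06  1.9  -1.83] M [ 0.286 -0.073  0.185] t6 -0.628 op 0.0101
```

>>> {"op": "send_rows", "data": {"motion": [[[0,0,0],2.5],[[0,0,0],5]]}}

```text
t: 11.65
tool_pos: [0.5982, 0.1647, 0.0561]
orientation: [-0.038, 3.14, 0.0]
force: [0.6, 1.6, 1.1]
opening: 0.0108
```

```bash
python3 - <<'E'
from h import *
pr()
E
```

```text
t 11.65 p [0.5982 0.1647 0.0561] yaw -178.62 q6 -80.73 dq6 0.346 Ftool [-0.63  1.59 -1.11] M [ 0.293 -0.127  0.211] t6 -0.467 op 0.0108
```

>>> {"op": "send_rows", "data": {"motion": [[[0,0,0],2.5],[[0,0,0],5]]}}

```text
t: 11.9
tool_pos: [0.5982, 0.1647, 0.0561]
orientation: [0.099, 3.139, 0.001]
force: [-0.8, 1.6, 1.3]
opening: 0.0104
```

```bash
python3 - <<'E'
from h import *
pr()
E
```

```text
t 11.9 p [0.5982 0.1647 0.0561] yaw 176.38 q6 -75.73 dq6 0.347 Ftool [ 0.86  1.6  -1.34] M [ 0.333 -0.123  0.277] t6 -0.47 op 0.0104
```

>>> {"op": "send_rows", "data": {"motion": [[[0,0,0],2.5],[[0,0,0],5]]}}

```text
t: 12.15
tool_pos: [0.5982, 0.1647, 0.0561]
orientation: [0.236, 3.131, 0.001]
force: [0.2, 2.9, 1.5]
opening: 0.0107
```

```bash
python3 - <<'E'
from h import *
pr()
E
```

```text
t 12.15 p [0.5982 0.1647 0.0561] yaw 171.39 q6 -70.73 dq6 0.347 Ftool [ 0.26  2.89 -1.48] M [ 0.304 -0.065  0.262] t6 -0.462 op 0.0107
```

>>> {"op": "send_rows", "data": {"motion": [[[0,0,0],2.5],[[0,0,0],5]]}}

```text
t: 12.4
tool_pos: [0.5982, 0.1647, 0.0561]
orientation: [0.372, 3.118, 0.001]
force: [-0.4, 2.2, 1.0]
opening: 0.0106
```

```bash
python3 - <<'E'
from h import *
pr()
E
```

```text
t 12.4 p [0.5982 0.1647 0.0561] yaw 166.39 q6 -65.73 dq6 0.347 Ftool [ 0.9   2.   -0.98] M [ 0.322 -0.098  0.276] t6 -0.428 op 0.0106
```

>>> {"op": "send_rows", "data": {"motion": [[[0,0,0],2.5],[[0,0,0],5]]}}

```text
t: 12.65
tool_pos: [0.5982, 0.1647, 0.0562]
orientation: [0.508, 3.099, 0.001]
force: [-0.5, 1.5, 1.7]
opening: 0.0104
```

```bash
python3 - <<'E'
from h import *
pr()
E
```

```text
t 12.65 p [0.5982 0.1647 0.0562] yaw 161.39 q6 -60.74 dq6 0.347 Ftool [ 0.94  1.3  -1.67] M [ 0.316 -0.104  0.335] t6 -0.391 op 0.0104
```

>>> {"op": "send_rows", "data": {"motion": [[[0,0,0],2.5],[[0,0,0],5]]}}

```text
t: 12.9
tool_pos: [0.5982, 0.1648, 0.0562]
orientation: [0.642, 3.074, 0.001]
force: [-0.0, 2.3, 2.0]
opening: 0.0108
```

```bash
python3 - <<'E'
from h import *
pr()
E
```

```text
t 12.9 p [0.5982 0.1648 0.0562] yaw 156.4 q6 -55.74 dq6 0.348 Ftool [ 0.93  2.12 -1.96] M [0.259 0.012 0.362] t6 -0.349 op 0.0108
```

>>> {"op": "send_rows", "data": {"motion": [[[0,0,0],0],[[0,0,0],0],[[0,0,-0.01],0],[[0,0,-0.04],0],[[0,0,-0.05],0]], "jaw": 0.032}}

```text
t: 13.52
tool_pos: [0.5992, 0.1646, 0.1081]
orientation: [0.64, 3.072, 0.002]
force: [0.7, -0.5, 0.2]
opening: 0.032
```

```bash
python3 - <<'E'
from h import *
pr()
a=np.array([.4985,.2248]);c=np.array([.5985,.1650]);d=(a-c);print(np.linalg.norm(d),84*2**.5,"yaw",np.degrees(np.arctan2(d[1],d[0]))-135)
m=(a+c)/2;n=np.array([-d[1],d[0]])/2  # rotate d/2 by +90 -> from a ccw
print(m,"b",m+n,"d",m-n)
print(plan([*(m+n),.104],27.2),plan([*(m-n),.104],12.6))
E
```

```text
t 13.525 p [0.5992 0.1646 0.1081] yaw 156.45 q6 -55.82 dq6 0.002 Ftool [-0.89 -0.19 -0.2 ] M [ 0.021 -0.134 -0.025] t6 -0.004 op 0.032
0.11651626495901767 118.79393923933999 yaw 14.12057631770125
[0.5485 0.1949] b [0.5186 0.1449] d [0.5784 0.2449]
[[0.0661, -0.0503, 0.0038], 'tool x yaw', np.float64(156.5), 'q6', -55.8, 'twist', np.float64(-50.7)] [[0.0512, 0.0653, 0.0041], 'tool x yaw', np.float64(156.5), 'q6', -55.8, 'twist', np.float64(-36.1)]
```

>>> {"op": "send_rows", "data": {"motion": [[[0.033,-0.025,0],-10.7],[[0.066,-0.0505,0],-21.4],[[0.066,-0.0505,0],-32],[[0.066,-0.0505,0],-42.7],[[0.066,-0.0505,0.005],-50.7],[[0.066,-0.0505,0.01],-50.7]]}}

```text
t: 14.28
tool_pos: [0.517, 0.1444, 0.0951]
orientation: [-0.736, 3.054, -0.0]
force: [0.2, -0.5, 0.8]
opening: 0.032
```

```bash
python3 - <<'E'
from h import *
pr();print(plan([.5186,.1446,.056],27.2))
s=eyes.read_camera("side")[:,:,::-1]
cv2.imwrite("pics/sc.png",cv2.resize(s[90:170,225:305],(600,600),interpolation=2))
E
```

```text
t 14.275 p [0.517  0.1444 0.0951] yaw -152.91 q6 -106.96 dq6 0.084 Ftool [ 0.04 -0.54 -0.81] M [ 0.096 -0.163 -0.021] t6 -1.604 op 0.032
[[-0.0015, -0.0006, 0.0391], 'tool x yaw', np.float64(-152.9), 'q6', -107.0, 'twist', np.float64(-0.1)]
```

View pics/sc.png

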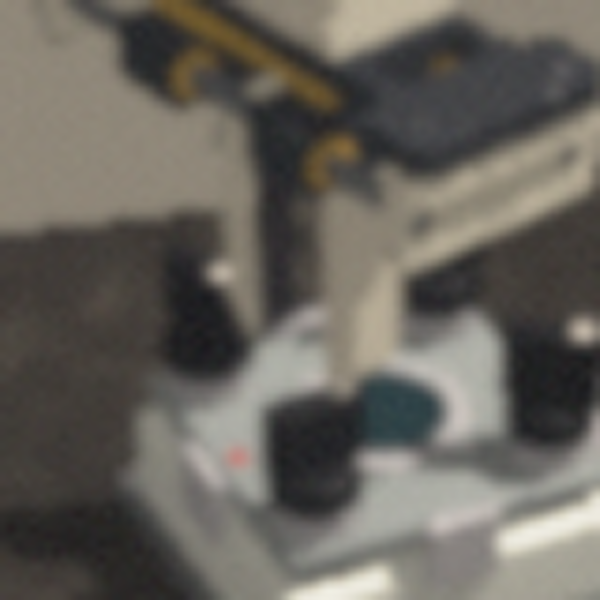

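>>> {"op": "send_rows", "data": {"motion": [[[0,0,0.015],0],[[0,0,0.03],0],[[0,0,0.039],0],[[0,0,0.0395],0]]}}

```text
t: 14.82
tool_pos: [0.5159, 0.1443, 0.0543]
orientation: [0.736, -3.052, -0.0]
force: [0.7, -0.3, 0.3]
opening: 0.0319
```

```bash
python3 - <<'E'
from h import *
pr()
E
```

```text
t 14.825 p [0.5159 0.1443 0.0543] yaw -152.88 q6 -106.98 dq6 -0.001 Ftool [-0.45 -0.6  -0.27] M [ 0.111 -0.142  0.051] t6 0.012 op 0.0319
```

>>> {"op": "send_rows", "data": {"motion": [[[0,0,0],0],[[0,0,0],0],[[0,0,0],0]], "jaw": 0.0}}

```text
t: 15.2
tool_pos: [0.5172, 0.145, 0.0564]
orientation: [-0.736, 3.053, 0.001]
force: [-1.5, 3.1, 1.9]
opening: 0.0109
```

```bash
python3 - <<'E'
from h import *
pr()
E
```

```text
t 15.2 p [0.5172 0.145  0.0564] yaw -152.88 q6 -106.98 dq6 0.002 Ftool [-0.03  3.45 -1.87] M [ 0.54   0.077 -0.244] t6 -0.289 op 0.0109
```

Gripped. Turn b.

>>> {"op": "send_rows", "data": {"motion": [[[0,0.0007,0],2.5],[[0,0.0007,0],5]]}}

```text
t: 15.45
tool_pos: [0.5168, 0.1449, 0.0564]
orientation: [-0.602, 3.083, -0.001]
force: [-2.7, -1.4, 3.3]
opening: 0.0106
```

```bash
python3 - <<'E'
from h import *
pr()
E
```

```text
t 15.45 p [0.5168 0.1449 0.0564] yaw -157.92 q6 -101.86 dq6 0.344 Ftool [ 3.04 -0.25 -3.29] M [-0.073  0.21   0.262] t6 -0.429 op 0.0106
```

>>> {"op": "send_rows", "data": {"motion": [[[0,0,0],2.5],[[0,0,0],5]]}}

```text
t: 15.7
tool_pos: [0.5168, 0.1449, 0.0564]
orientation: [-0.466, 3.106, -0.001]
force: [-2.2, -0.0, 4.2]
opening: 0.0105
```

```bash
python3 - <<'E'
from h import *
pr()
E
```

```text
t 15.7 p [0.5168 0.1449 0.0564] yaw -162.92 q6 -96.86 dq6 0.347 Ftool [ 2.06  0.63 -4.15] M [-0.101  0.246  0.255] t6 -0.469 op 0.0105
```

>>> {"op": "send_rows", "data": {"motion": [[[0,0,0],2.5],[[0,0,0],5]]}}

```text
t: 15.95
tool_pos: [0.5168, 0.1449, 0.0564]
orientation: [-0.33, 3.124, -0.001]
force: [-1.3, -1.2, 3.6]
opening: 0.011
```

```bash
python3 - <<'E'
from h import *
pr()
E
```

```text
t 15.95 p [0.5168 0.1449 0.0564] yaw -167.92 q6 -91.86 dq6 0.345 Ftool [ 1.56 -0.87 -3.59] M [-0.068  0.243  0.263] t6 -0.469 op 0.011
```

>>> {"op": "send_rows", "data": {"motion": [[[0,0,0],2.5],[[0,0,0],5]]}}

```text
t: 16.2
tool_pos: [0.5168, 0.1449, 0.0564]
orientation: [-0.194, 3.135, -0.001]
force: [-2.2, -0.7, 2.8]
opening: 0.0109
```

```bash
python3 - <<'E'
from h import *
pr()
E
```

```text
t 16.2 p [0.5168 0.1449 0.0564] yaw -172.92 q6 -86.86 dq6 0.345 Ftool [ 2.26 -0.44 -2.77] M [-0.137  0.274  0.242] t6 -0.469 op 0.0109
```

>>> {"op": "send_rows", "data": {"motion": [[[0,0,0],2.5],[[0,0,0],5]]}}

```text
t: 16.45
tool_pos: [0.5168, 0.1449, 0.0564]
orientation: [-0.057, 3.141, -0.001]
force: [-3.0, -0.4, 3.4]
opening: 0.0109
```

```bash
python3 - <<'E'
from h import *
pr()
E
```

```text
t 16.45 p [0.5168 0.1449 0.0564] yaw -177.92 q6 -81.86 dq6 0.347 Ftool [ 3.   -0.28 -3.38] M [-0.137  0.225  0.297] t6 -0.469 op 0.0109
```

>>> {"op": "send_rows", "data": {"motion": [[[0,0,0],2.5],[[0,0,0],5]]}}

```text
t: 16.7
tool_pos: [0.5168, 0.1449, 0.0564]
orientation: [0.08, 3.14, -0.001]
force: [-1.7, -1.1, 3.9]
opening: 0.0107
```

```bash
python3 - <<'E'
from h import *
pr()
E
```

```text
t 16.7 p [0.5168 0.1449 0.0564] yaw 177.08 q6 -76.86 dq6 0.346 Ftool [ 1.65 -1.19 -3.89] M [-0.09   0.223  0.28 ] t6 -0.469 op 0.0107
```

>>> {"op": "send_rows", "data": {"motion": [[[0,0,0],2.5],[[0,0,0],5]]}}

```text
t: 16.95
tool_pos: [0.5168, 0.1449, 0.0564]
orientation: [0.217, 3.134, -0.001]
force: [-2.9, -0.9, 3.9]
opening: 0.0109
```

```bash
python3 - <<'E'
from h import *
pr()
E
```

```text
t 16.95 p [0.5168 0.1449 0.0564] yaw 172.08 q6 -71.86 dq6 0.348 Ftool [ 2.71 -1.3  -3.91] M [-0.186  0.249  0.271] t6 -0.469 op 0.0109
```

>>> {"op": "send_rows", "data": {"motion": [[[0,0,0],2.5],[[0,0,0],5]]}}

```text
t: 17.2
tool_pos: [0.5168, 0.1449, 0.0564]
orientation: [0.353, 3.121, -0.001]
force: [-1.9, -0.3, 3.5]
opening: 0.011
```

```bash
python3 - <<'E'
from h import *
pr()
E
```

```text
t 17.2 p [0.5168 0.1449 0.0564] yaw 167.08 q6 -66.86 dq6 0.346 Ftool [ 1.79 -0.75 -3.52] M [-0.19   0.212  0.239] t6 -0.469 op 0.011
```

>>> {"op": "send_rows", "data": {"motion": [[[0,0,0],2.5],[[0,0,0],5]]}}

```text
t: 17.45
tool_pos: [0.5168, 0.1449, 0.0564]
orientation: [0.489, 3.103, -0.001]
force: [-2.0, -0.3, 3.8]
opening: 0.0108
```

```bash
python3 - <<'E'
from h import *
pr()
E
```

```text
t 17.45 p [0.5168 0.1449 0.0564] yaw 162.08 q6 -61.86 dq6 0.347 Ftool [ 1.83 -0.86 -3.8 ] M [-0.171  0.26   0.218] t6 -0.465 op 0.0108
```

>>> {"op": "send_rows", "data": {"motion": [[[0,0,0],2.5],[[0,0,0],5]]}}

```text
t: 17.7
tool_pos: [0.5168, 0.1449, 0.0564]
orientation: [0.624, 3.078, -0.001]
force: [-2.6, 0.5, 4.1]
opening: 0.0107
```

```bash
python3 - <<'E'
from h import *
pr()
E
```

```text
t 17.7 p [0.5168 0.1449 0.0564] yaw 157.08 q6 -56.87 dq6 0.346 Ftool [ 2.6  -0.53 -4.15] M [-0.192  0.329  0.331] t6 -0.423 op 0.0107
```

>>> {"op": "send_rows", "data": {"motion": [[[0,0,0],2.5],[[0,0,0],5]]}}

```text
t: 17.95
tool_pos: [0.5168, 0.1449, 0.0565]
orientation: [0.757, 3.048, -0.001]
force: [-2.6, -0.1, 4.5]
opening: 0.0109
```

```bash
python3 - <<'E'
from h import *
pr()
E
```

```text
t 17.95 p [0.5168 0.1449 0.0565] yaw 152.09 q6 -51.87 dq6 0.346 Ftool [ 2.29 -1.31 -4.55] M [-0.157  0.288  0.294] t6 -0.381 op 0.0109
```

>>> {"op": "send_rows", "data": {"motion": [[[0,0,0],0],[[0,0,0],0],[[0,0,-0.01],0],[[0,0,-0.04],0],[[0,0,-0.05],0]], "jaw": 0.032}}

```text
t: 18.58
tool_pos: [0.5182, 0.1454, 0.1084]
orientation: [0.755, 3.046, 0.002]
force: [0.3, 0.5, 0.2]
opening: 0.0318
```

```bash
python3 - <<'E'
from h import *
pr();print(plan([.580,.2455,.104],12.6))
E
```

```text
t 18.575 p [0.5182 0.1454 0.1084] yaw 152.15 q6 -51.95 dq6 0.001 Ftool [-0.02  0.53 -0.22] M [-0.027 -0.161 -0.052] t6 -0.004 op 0.0318
[[-0.0079, 0.1174, 0.0047], 'tool x yaw', np.float64(152.2), 'q6', -51.9, 'twist', np.float64(-40.4)]
```

>>> {"op": "send_rows", "data": {"motion": [[[-0.003,0.045,0],-10.5],[[-0.006,0.09,0],-21],[[-0.008,0.1175,0],-31],[[-0.008,0.1175,0.003],-40.4],[[-0.008,0.1175,0.01],-40.4],[[-0.008,0.1175,0.01],-40.4]]}}

```text
t: 19.32
tool_pos: [0.5777, 0.2447, 0.0945]
orientation: [0.337, -3.122, 0.001]
force: [0.4, -0.1, -0.8]
opening: 0.0319
```

```bash
python3 - <<'E'
from h import *
pr();print(plan([.580,.2455,.056],12.6))
s=eyes.read_camera("side")[:,:,::-1]
cv2.imwrite("pics/sd.png",cv2.resize(s[70:150,240:320],(600,600),interpolation=2))
E
```

```text
t 19.325 p [0.5777 0.2447 0.0945] yaw -167.68 q6 -84.04 dq6 -0.01 Ftool [-0.35 -0.19  0.83] M [ 0.097 -0.152 -0.02 ] t6 -0.092 op 0.0319
[[-0.0025, 0.0003, 0.0385], 'tool x yaw', np.float64(-167.7), 'q6', -84.0, 'twist', np.float64(-0.3)]
```

View pics/sd.png

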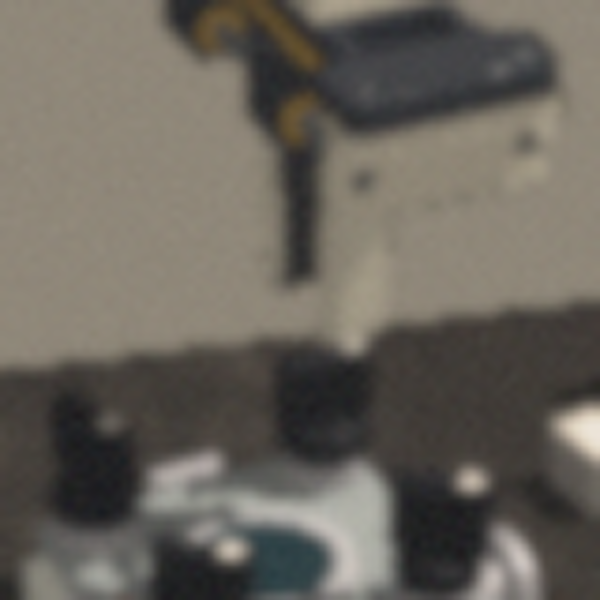

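>>> {"op": "send_rows", "data": {"motion": [[[-0.001,0,0.015],0],[[-0.001,0,0.03],0],[[-0.001,0,0.038],0],[[-0.001,0,0.039],0]]}}

```text
t: 19.88
tool_pos: [0.5787, 0.2451, 0.0553]
orientation: [0.342, -3.121, 0.001]
force: [1.0, 0.1, -0.0]
opening: 0.0318
```

```bash
python3 - <<'E'
from h import *
pr()
E
```

```text
t 19.875 p [0.5787 0.2451 0.0553] yaw -167.48 q6 -84.24 dq6 -0.001 Ftool [-1.   -0.08  0.02] M [ 0.054 -0.049  0.027] t6 0.007 op 0.0318
```

>>> {"op": "send_rows", "data": {"motion": [[[0,0,0],0],[[0,0,0],0],[[0,0,0],0]], "jaw": 0.0}}

```text
t: 20.25
tool_pos: [0.5799, 0.2466, 0.0575]
orientation: [-0.343, 3.122, 0.003]
force: [-0.6, 3.3, 0.9]
opening: 0.0107
```

```bash
python3 - <<'E'
from h import *
pr()
E
```

```text
t 20.25 p [0.5799 0.2466 0.0575] yaw -167.46 q6 -84.24 dq6 -0.0 Ftool [-0.17  3.32 -0.85] M [ 0.715 -0.081 -0.256] t6 -0.295 op 0.0107
```

>>> {"op": "send_rows", "data": {"motion": [[[0,0.0007,0],2.5],[[0,0.0007,0],5]]}}

```text
t: 20.5
tool_pos: [0.5799, 0.2465, 0.0575]
orientation: [-0.205, 3.134, 0.001]
force: [0.4, 0.8, 1.6]
opening: 0.0107
```

```bash
python3 - <<'E'
from h import *
pr()
E
```

```text
t 20.5 p [0.5799 0.2465 0.0575] yaw -172.51 q6 -79.12 dq6 0.348 Ftool [-0.52  0.74 -1.64] M [ 0.198 -0.105  0.253] t6 -0.472 op 0.0107
```

>>> {"op": "send_rows", "data": {"motion": [[[0,0,0],2.5],[[0,0,0],5]]}}

```text
t: 20.75
tool_pos: [0.5799, 0.2464, 0.0575]
orientation: [-0.068, 3.14, 0.001]
force: [-0.3, -0.2, 2.2]
opening: 0.0107
```

```bash
python3 - <<'E'
from h import *
pr()
E
```

```text
t 20.75 p [0.5799 0.2464 0.0575] yaw -177.52 q6 -74.12 dq6 0.346 Ftool [ 0.26 -0.17 -2.22] M [ 0.12  -0.098  0.353] t6 -0.47 op 0.0107
```

>>> {"op": "send_rows", "data": {"motion": [[[0,0,0],2.5],[[0,0,0],5]]}}

```text
t: 21.0
tool_pos: [0.5799, 0.2463, 0.0575]
orientation: [0.069, 3.14, 0.0]
force: [-0.1, 0.1, 1.9]
opening: 0.0109
```

```bash
python3 - <<'E'
from h import *
pr()
E
```

```text
t 21.0 p [0.5799 0.2463 0.0575] yaw 177.48 q6 -69.12 dq6 0.346 Ftool [ 0.14  0.13 -1.86] M [ 0.034 -0.12   0.257] t6 -0.47 op 0.0109
```

>>> {"op": "send_rows", "data": {"motion": [[[0,0,0],2.5],[[0,0,0],5]]}}

```text
t: 21.25
tool_pos: [0.5799, 0.2461, 0.0575]
orientation: [0.206, 3.134, 0.0]
force: [-1.0, -0.3, 0.7]
opening: 0.0106
```

```bash
python3 - <<'E'
from h import *
pr()
E
```

```text
t 21.25 p [0.5799 0.2461 0.0575] yaw 172.48 q6 -64.13 dq6 0.346 Ftool [ 1.   -0.43 -0.7 ] M [-0.05  -0.105  0.304] t6 -0.469 op 0.0106
```

>>> {"op": "send_rows", "data": {"motion": [[[0,0,0],2.5],[[0,0,0],5]]}}

```text
t: 21.5
tool_pos: [0.5798, 0.2461, 0.0575]
orientation: [0.342, 3.122, -0.0]
force: [-0.2, -0.5, 2.2]
opening: 0.0106
```

```bash
python3 - <<'E'
from h import *
pr()
E
```

```text
t 21.5 p [0.5798 0.2461 0.0575] yaw 167.48 q6 -59.13 dq6 0.346 Ftool [ 0.05 -0.53 -2.16] M [-0.165 -0.023  0.302] t6 -0.468 op 0.0106
```

>>> {"op": "send_rows", "data": {"motion": [[[0,0,0],2.5],[[0,0,0],5]]}}

```text
t: 21.75
tool_pos: [0.5798, 0.246, 0.0575]
orientation: [0.478, 3.104, -0.0]
force: [-0.6, -0.7, 2.8]
opening: 0.0105
```

```bash
python3 - <<'E'
from h import *
pr()
E
```

```text
t 21.75 p [0.5798 0.246  0.0575] yaw 162.48 q6 -54.12 dq6 0.346 Ftool [ 0.38 -0.87 -2.81] M [-0.199 -0.003  0.273] t6 -0.451 op 0.0105
```

>>> {"op": "send_rows", "data": {"motion": [[[0,0,0],2.5],[[0,0,0],5]]}}

```text
t: 22.0
tool_pos: [0.5798, 0.2458, 0.0575]
orientation: [0.613, 3.08, -0.001]
force: [-1.3, -2.7, 3.0]
opening: 0.0109
```

```bash
python3 - <<'E'
from h import *
pr()
E
```

```text
t 22.0 p [0.5798 0.2458 0.0575] yaw 157.48 q6 -49.13 dq6 0.347 Ftool [ 0.2  -3.02 -2.97] M [-0.323  0.089  0.363] t6 -0.408 op 0.0109
```

>>> {"op": "send_rows", "data": {"motion": [[[0,0,0],2.5],[[0,0,0],5]]}}

```text
t: 22.25
tool_pos: [0.5798, 0.2458, 0.0576]
orientation: [0.747, 3.051, -0.001]
force: [-1.8, -1.9, 2.9]
opening: 0.0103
```

```bash
python3 - <<'E'
from h import *
pr()
E
```

```text
t 22.25 p [0.5798 0.2458 0.0576] yaw 152.48 q6 -44.13 dq6 0.347 Ftool [ 0.74 -2.54 -2.93] M [-0.431  0.154  0.334] t6 -0.363 op 0.0103
```

>>> {"op": "send_rows", "data": {"motion": [[[0,0,0],0],[[0,0,0],0],[[0,0,0],0],[[0,0.0004,0],2.5],[[0,0.0004,0],5],[[0,0.0004,0],7.5],[[0,0.0004,0],10],[[0,0.0004,0],12.5],[[0,0.0004,0],15]]}}

```text
t: 23.38
tool_pos: [0.5796, 0.2456, 0.0576]
orientation: [1.138, 2.928, -0.002]
force: [-4.1, -5.9, 9.7]
opening: 0.0106
```

```bash
python3 - <<'E'
from h import *
pr()
E
```

```text
t 23.375 p [0.5796 0.2456 0.0576] yaw 137.53 q6 -29.17 dq6 0.345 Ftool [-1.03 -7.14 -9.73] M [-1.19   0.795  0.49 ] t6 -0.245 op 0.0106
```

>>> {"op": "send_rows", "data": {"motion": [[[0,0,0],2.5],[[0,0,0],5],[[0,0,0],7.5]]}}

```text
t: 23.75
tool_pos: [0.5794, 0.2455, 0.0576]
orientation: [1.327, 2.847, -0.003]
force: [-5.3, -6.6, 8.9]
opening: 0.0103
```

```bash
python3 - <<'E'
from h import *
pr()
E
```

```text
t 23.75 p [0.5794 0.2455 0.0576] yaw 130.04 q6 -21.67 dq6 0.345 Ftool [-1.66 -8.28 -8.85] M [-1.242  0.929  0.541] t6 -0.188 op 0.0103
```

>>> {"op": "send_rows", "data": {"motion": [[[0,-0.0004,0],2.5],[[0,-0.0008,0],5],[[0,-0.0008,0],7.5]]}}

```text
t: 24.12
tool_pos: [0.5793, 0.2453, 0.0577]
orientation: [1.51, 2.754, -0.001]
force: [-3.7, -2.8, 7.5]
opening: 0.0104
```

```bash
python3 - <<'E'
from h import *
pr()
E
```

```text
t 24.125 p [0.5793 0.2453 0.0577] yaw 122.54 q6 -14.2 dq6 0.346 Ftool [-0.38 -4.63 -7.5 ] M [-0.882  0.578  0.632] t6 -0.124 op 0.0104
```

>>> {"op": "send_rows", "data": {"motion": [[[0,0,0],0],[[0,0,0],0],[[0,0,-0.01],0],[[0,0,-0.04],0],[[0,0,-0.05],0]], "jaw": 0.032}}

```text
t: 24.75
tool_pos: [0.5805, 0.2466, 0.1096]
orientation: [1.508, 2.753, 0.005]
force: [0.4, -0.3, 0.1]
opening: 0.032
```

```bash
python3 - <<'E'
from h import *
pr();print(plan([.5173,.1452,.104],152.1))
E
```

```text
t 24.75 p [0.5805 0.2466 0.1096] yaw 122.56 q6 -14.21 dq6 0.002 Ftool [-0.43  0.16 -0.14] M [-0.054 -0.097 -0.051] t6 -0.006 op 0.032
[[-0.0514, -0.1079, 0.0052], 'tool x yaw', np.float64(122.6), 'q6', -14.2, 'twist', np.float64(-29.5)]
```

>>> {"op": "send_rows", "data": {"motion": [[[-0.023,-0.048,0],-10],[[-0.046,-0.097,0],-20],[[-0.0514,-0.108,0],-29.5],[[-0.0514,-0.108,0.01],-29.5],[[-0.0514,-0.108,0.01],-29.5]]}}

```text
t: 25.38
tool_pos: [0.5152, 0.1449, 0.0955]
orientation: [-0.764, -3.046, 0.001]
force: [0.2, -0.1, 0.3]
opening: 0.0319
```

```bash
python3 - <<'E'
from h import *
pr();print(plan([.5173,.1452,.056],152.1))
E
```

```text
t 25.375 p [0.5152 0.1449 0.0955] yaw 151.83 q6 -51.63 dq6 -0.011 Ftool [-0.26 -0.   -0.31] M [-0.026 -0.154 -0.026] t6 -0.105 op 0.0319
[[-0.0018, 0.0013, 0.0395], 'tool x yaw', np.float64(151.8), 'q6', -51.6, 'twist', np.float64(-0.3)]
```

>>> {"op": "send_rows", "data": {"motion": [[[-0.001,0.001,0.015],0],[[-0.001,0.001,0.03],0],[[-0.001,0.001,0.039],0],[[-0.001,0.001,0.0395],0]]}}

```text
t: 25.88
tool_pos: [0.5159, 0.1449, 0.0557]
orientation: [-0.759, -3.046, 0.002]
force: [-0.1, -0.2, -0.3]
opening: 0.0317
```

```bash
python3 - <<'E'
from h import *
pr()
E
```

```text
t 25.875 p [0.5159 0.1449 0.0557] yaw 152.03 q6 -51.83 dq6 -0.003 Ftool [-0.03 -0.22  0.27] M [ 0.017 -0.152 -0.049] t6 0.011 op 0.0317
```

>>> {"op": "send_rows", "data": {"motion": [[[0,0,0],0],[[0,0,0],0],[[0,0,0],0]], "jaw": 0.0}}

```text
t: 26.25
tool_pos: [0.5173, 0.1447, 0.0579]
orientation: [0.759, 3.048, -0.0]
force: [-0.9, -1.4, 2.4]
opening: 0.0105
```

```bash
python3 - <<'E'
from h import *
pr()
E
```

```text
t 26.25 p [0.5173 0.1447 0.0579] yaw 152.04 q6 -51.85 dq6 -0.003 Ftool [ 0.18 -1.64 -2.37] M [-0.199  0.048  0.128] t6 0.091 op 0.0105
```

>>> {"op": "send_rows", "data": {"motion": [[[0,0,0],2.5],[[0,0,0],5],[[0,0,0],7.5],[[0,0,0],10],[[0,0,0],12.5],[[0,0,0],15]]}}

```text
t: 27.0
tool_pos: [0.5173, 0.1446, 0.058]
orientation: [1.151, 2.922, -0.0]
force: [-2.2, -2.1, 3.7]
opening: 0.0107
```

```bash
python3 - <<'E'
from h import *
pr()
E
```

```text
t 27.0 p [0.5173 0.1446 0.058 ] yaw 136.99 q6 -36.79 dq6 0.347 Ftool [ 0.16 -3.03 -3.66] M [-0.412  0.175  0.495] t6 -0.264 op 0.0107
```

>>> {"op": "send_rows", "data": {"motion": [[[0,0,0],2.5],[[0,0,0],5],[[0,0,0],7.5]]}}

```text
t: 27.38
tool_pos: [0.5172, 0.1445, 0.058]
orientation: [1.34, 2.84, -0.001]
force: [-2.4, -2.4, 5.0]
opening: 0.0102
```

```bash
python3 - <<'E'
from h import *
pr()
E
```

```text
t 27.375 p [0.5172 0.1445 0.058 ] yaw 129.49 q6 -29.29 dq6 0.346 Ftool [-0.35 -3.34 -5.05] M [-0.537  0.224  0.474] t6 -0.211 op 0.0102
```

>>> {"op": "send_rows", "data": {"motion": [[[0,0,0],2.5],[[0,0,0],5],[[0,0,0],7.5],[[0,0,0],10],[[0,0,0],12.5]]}}

```text
t: 28.0
tool_pos: [0.5171, 0.1445, 0.0581]
orientation: [1.641, 2.678, -0.001]
force: [-2.8, -2.6, 5.2]
opening: 0.0111
```

```bash
python3 - <<'E'
from h import *
pr()
E
```

```text
t 28.0 p [0.5171 0.1445 0.0581] yaw 117.0 q6 -16.8 dq6 0.348 Ftool [-1.03 -3.71 -5.18] M [-0.531  0.372  0.671] t6 -0.099 op 0.0111
```

>>> {"op": "send_rows", "data": {"motion": [[[0,0,0],0],[[0,0,0],0],[[0,0,-0.01],0],[[0,0,-0.04],0],[[0,0,-0.05],0]], "jaw": 0.032}}

```text
t: 28.62
tool_pos: [0.5185, 0.1453, 0.1099]
orientation: [1.639, 2.677, 0.004]
force: [0.6, -0.3, -0.1]
opening: 0.0322
```

```bash
python3 - <<'E'
from h import *
pr();print(plan([.4985,.225,.104],119.1))
E
```

```text
t 28.625 p [0.5185 0.1453 0.1099] yaw 117.05 q6 -16.86 dq6 0.002 Ftool [-0.53  0.37  0.08] M [-0.019 -0.055 -0.015] t6 -0.005 op 0.0322
[[0.0801, 0.0184, 0.0059], 'tool x yaw', np.float64(117.1), 'q6', -16.9, 'twist', np.float64(-2.0)]
```

>>> {"op": "send_rows", "data": {"motion": [[[0.045,0.01,0],-2],[[0.08,0.0184,0],-2],[[0.08,0.0184,0.01],-2],[[0.08,0.0184,0.01],-2]]}}

```text
t: 29.12
tool_pos: [0.496, 0.2239, 0.0958]
orientation: [-1.592, -2.707, 0.003]
force: [-0.2, -0.7, -0.4]
opening: 0.0316
```

```bash
python3 - <<'E'
from h import *
pr();print(plan([.4985,.225,.056],119.1))
E
```

```text
t 29.125 p [0.496  0.2239 0.0958] yaw 119.07 q6 -10.16 dq6 0.0 Ftool [-0.51 -0.53  0.45] M [-0.036 -0.163 -0.001] t6 0.04 op 0.0316
[[-0.0002, 0.0028, 0.0398], 'tool x yaw', np.float64(119.1), 'q6', -10.2, 'twist', np.float64(-0.0)]
```

>>> {"op": "send_rows", "data": {"motion": [[[0,0.0015,0.015],0],[[0,0.0015,0.03],0],[[0,0.0015,0.039],0],[[0,0.0015,0.0395],0]]}}

```text
t: 29.62
tool_pos: [0.4974, 0.2247, 0.0563]
orientation: [-1.593, -2.706, 0.003]
force: [0.0, -0.3, -0.3]
opening: 0.032
```

```bash
python3 - <<'E'
from h import *
pr()
E
```

```text
t 29.625 p [0.4974 0.2247 0.0563] yaw 119.01 q6 -10.08 dq6 0.001 Ftool [-0.24 -0.11  0.33] M [-0.016 -0.068  0.056] t6 -0.002 op 0.032
```

>>> {"op": "send_rows", "data": {"motion": [[[0,0,0],0],[[0,0,0],0],[[0,0,0],0]], "jaw": 0.0}}

```text
t: 30.0
tool_pos: [0.4979, 0.225, 0.0584]
orientation: [-1.593, -2.707, 0.002]
force: [-4.3, -2.5, 3.1]
opening: 0.0108
```

```bash
python3 - <<'E'
from h import *
pr()
E
```

```text
t 30.0 p [0.4979 0.225  0.0584] yaw 119.05 q6 -10.09 dq6 -0.001 Ftool [-0.09 -4.94 -3.05] M [-0.508  0.727  0.108] t6 0.148 op 0.0108
```

>>> {"op": "send_rows", "data": {"motion": [[[0,-0.0005,0],2.5],[[0,-0.001,0],5],[[0,-0.001,0],7.5],[[0,-0.001,0],10],[[0,-0.001,0],12.5],[[0,-0.001,0],15]]}}

```text
t: 30.75
tool_pos: [0.4975, 0.2248, 0.0585]
orientation: [1.934, 2.475, 0.0]
force: [-2.4, -1.1, 4.1]
opening: 0.0109
```

```bash
python3 - <<'E'
from h import *
pr()
E
```

```text
t 30.75 p [0.4975 0.2248 0.0585] yaw 104.0 q6 4.95 dq6 0.347 Ftool [-0.51 -2.58 -4.08] M [-0.305  0.396  0.45 ] t6 -0.27 op 0.0109
```

>>> {"op": "send_rows", "data": {"motion": [[[0,0,0],2.5],[[0,0,0],5],[[0,0,0],7.5]]}}

```text
t: 31.12
tool_pos: [0.4973, 0.2248, 0.0585]
orientation: [2.092, 2.344, -0.0]
force: [-3.3, -1.2, 5.0]
opening: 0.0106
```

```bash
python3 - <<'E'
from h import *
pr()
E
```

```text
t 31.125 p [0.4973 0.2248 0.0585] yaw 96.51 q6 12.45 dq6 0.347 Ftool [-0.81 -3.38 -5.02] M [-0.361  0.596  0.491] t6 -0.208 op 0.0106
```

>>> {"op": "send_rows", "data": {"motion": [[[0,0,0],2.5],[[0,0,0],5]]}}

```text
t: 31.38
tool_pos: [0.4971, 0.2247, 0.0586]
orientation: [2.192, 2.251, -0.001]
force: [-4.6, -2.7, 5.2]
opening: 0.0108
```

```bash
python3 - <<'E'
from h import *
pr()
E
```

```text
t 31.375 p [0.4971 0.2247 0.0586] yaw 91.51 q6 17.45 dq6 0.349 Ftool [-2.63 -4.68 -5.21] M [-0.4    0.742  0.559] t6 -0.179 op 0.0108
```

>>> {"op": "send_rows", "data": {"motion": [[[0,0,0],0],[[0,0,0],0],[[0,0,-0.01],0],[[0,0,-0.04],0],[[0,0,-0.05],0]], "jaw": 0.032}}

```text
t: 32.0
tool_pos: [0.499, 0.2254, 0.1104]
orientation: [2.19, 2.25, 0.006]
force: [-0.6, -0.8, -0.0]
opening: 0.0321
```

```bash
python3 - <<'E'
from h import *
pr();print(plan([.5985,.165,.104],156.4))
E
```

```text
t 32.0 p [0.499  0.2254 0.1104] yaw 91.55 q6 17.39 dq6 0.001 Ftool [-0.78 -0.65  0.03] M [-0.047 -0.089  0.017] t6 -0.005 op 0.0321
[[-0.0631, 0.0978, 0.0067], 'tool x yaw', np.float64(91.6), 'q6', 17.4, 'twist', np.float64(-64.8)]
```

>>> {"op": "send_rows", "data": {"motion": [[[-0.03,0.045,0],-10.5],[[-0.062,0.095,0],-21],[[-0.062,0.0965,0],-31.5],[[-0.062,0.0965,0],-42],[[-0.062,0.0965,0],-52.5],[[-0.062,0.0965,0.005],-63],[[-0.062,0.0965,0.01],-64.8],[[-0.062,0.0965,0.01],-64.8]]}}

```text
t: 33.0
tool_pos: [0.595, 0.1653, 0.097]
orientation: [-0.649, -3.073, 0.001]
force: [-0.8, 1.1, 0.7]
opening: 0.0319
```

```bash
python3 - <<'E'
from h import *
pr();print(plan([.598,.165,.056],156.4))
E
```

```text
t 33.0 p [0.595  0.1653 0.097 ] yaw 156.16 q6 -55.39 dq6 0.008 Ftool [ 1.19  0.63 -0.67] M [-0.013 -0.109 -0.024] t6 -0.435 op 0.0319
[[-0.0029, 0.0009, 0.0409], 'tool x yaw', np.float64(156.2), 'q6', -55.4, 'twist', np.float64(-0.2)]
```

>>> {"op": "send_rows", "data": {"motion": [[[-0.002,0.0005,0.015],0],[[-0.002,0.0005,0.03],0],[[-0.002,0.0005,0.04],0],[[-0.002,0.0005,0.0405],0]]}}

```text
t: 33.5
tool_pos: [0.5964, 0.1649, 0.0554]
orientation: [-0.644, -3.072, 0.002]
force: [0.7, -0.7, 0.5]
opening: 0.0319
```

```bash
python3 - <<'E'
from h import *
pr()
E
```

```text
t 33.5 p [0.5964 0.1649 0.0554] yaw 156.32 q6 -55.62 dq6 -0.001 Ftool [-0.93 -0.32 -0.51] M [ 0.001 -0.212  0.031] t6 0.011 op 0.0319
```

>>> {"op": "send_rows", "data": {"motion": [[[0,0,0],0],[[0,0,0],0],[[0,0,0],0]], "jaw": 0.0}}

```text
t: 33.88
tool_pos: [0.598, 0.165, 0.058]
orientation: [0.644, 3.074, 0.0]
force: [-0.8, -0.2, 0.2]
opening: 0.0107
```

```bash
python3 - <<'E'
from h import *
pr()
E
```

```text
t 33.875 p [0.598 0.165 0.058] yaw 156.34 q6 -55.64 dq6 -0.002 Ftool [ 0.65 -0.46 -0.19] M [-0.11  -0.073  0.197] t6 0.235 op 0.0107
```

>>> {"op": "send_rows", "data": {"motion": [[[0,0,0],2.5],[[0,0,0],5],[[0,0,0],7.5],[[0,0,0],10],[[0,0,0],12.5],[[0,0,0],15]]}}

```text
t: 34.62
tool_pos: [0.5981, 0.1651, 0.0581]
orientation: [1.041, 2.963, 0.001]
force: [-0.4, -0.5, 3.1]
opening: 0.0109
```

```bash
python3 - <<'E'
from h import *
pr()
E
```

```text
t 34.625 p [0.5981 0.1651 0.0581] yaw 141.29 q6 -40.57 dq6 0.344 Ftool [-0.05 -0.62 -3.08] M [-0.139 -0.03   0.435] t6 -0.3 op 0.0109
```

>>> {"op": "send_rows", "data": {"motion": [[[0,0,0],2.5],[[0,0,0],5],[[0,0,0],7.5],[[0,0,0],10]]}}

```text
t: 35.12
tool_pos: [0.5981, 0.1651, 0.0581]
orientation: [1.295, 2.861, 0.001]
force: [-1.0, -0.5, 3.3]
opening: 0.0108
```

```bash
python3 - <<'E'
from h import *
pr()
E
```

```text
t 35.125 p [0.5981 0.1651 0.0581] yaw 131.29 q6 -30.58 dq6 0.347 Ftool [ 0.27 -1.1  -3.28] M [-0.198 -0.146  0.544] t6 -0.224 op 0.0108
```

>>> {"op": "send_rows", "data": {"motion": [[[0,0,0],2.5],[[0,0,0],5],[[0,0,0],7.5]]}}

```text
t: 35.5
tool_pos: [0.5982, 0.1651, 0.0582]
orientation: [1.479, 2.77, 0.001]
force: [-0.7, -1.1, 2.0]
opening: 0.0108
```

```bash
python3 - <<'E'
from h import *
pr()
E
```

```text
t 35.5 p [0.5982 0.1651 0.0582] yaw 123.8 q6 -23.08 dq6 0.345 Ftool [-0.49 -1.15 -1.95] M [-0.149 -0.093  0.595] t6 -0.165 op 0.0108
```

>>> {"op": "send_rows", "data": {"motion": [[[0,0,0],0],[[0,0,0],0],[[0,0,-0.01],0],[[0,0,-0.04],0],[[0,0,-0.05],0]], "jaw": 0.032}}

```text
t: 36.12
tool_pos: [0.5991, 0.1654, 0.1101]
orientation: [1.477, 2.769, 0.004]
force: [0.0, -0.2, 0.4]
opening: 0.032
```

```bash
python3 - <<'E'
from h import *
pr();print(plan([.5797,.2456,.104],122.6))
E
```

```text
t 36.125 p [0.5991 0.1654 0.1101] yaw 123.85 q6 -23.15 dq6 0.002 Ftool [-0.21 -0.09 -0.4 ] M [-0.032 -0.056 -0.013] t6 -0.005 op 0.032
[[0.0775, 0.0285, 0.0061], 'tool x yaw', np.float64(123.9), 'q6', -23.2, 'twist', np.float64(1.3)]
```

>>> {"op": "send_rows", "data": {"motion": [[[0.04,0.014,0],0],[[0.076,0.028,0],-1.2],[[0.076,0.028,0.01],-1.2],[[0.076,0.028,0.01],-1.2]]}}

```text
t: 36.62
tool_pos: [0.5776, 0.2432, 0.0957]
orientation: [-1.448, -2.786, 0.003]
force: [-0.5, -0.1, -0.2]
opening: 0.0323
```

```bash
python3 - <<'E'
from h import *
pr();print(plan([.5795,.2455,.056],122.5))
E
```

```text
t 36.625 p [0.5776 0.2432 0.0957] yaw 125.06 q6 -16.9 dq6 0.002 Ftool [ 0.2  -0.53  0.2 ] M [-0.029 -0.185 -0.003] t6 0.025 op 0.0323
[[0.0008, 0.003, 0.0397], 'tool x yaw', np.float64(125.1), 'q6', -16.9, 'twist', np.float64(2.6)]
```

>>> {"op": "send_rows", "data": {"motion": [[[0.0008,0.0022,0.015],2.5],[[0.0008,0.0022,0.03],2.5],[[0.0008,0.0022,0.039],2.5],[[0.0008,0.0022,0.0395],2.5]]}}

```text
t: 37.12
tool_pos: [0.5791, 0.245, 0.0565]
orientation: [-1.51, -2.754, 0.003]
force: [-0.5, 0.5, -0.2]
opening: 0.0319
```

>>> {"op": "send_rows", "data": {"motion": [[[0,0,0],0],[[0,0,0],0],[[0,0,0],0]], "jaw": 0.0}}

```text
t: 37.5
tool_pos: [0.5794, 0.2453, 0.0585]
orientation: [-1.509, -2.755, 0.002]
force: [-4.7, -2.9, 2.9]
opening: 0.0103
```

```bash
python3 - <<'E'
from h import *
pr()
E
```

```text
t 37.5 p [0.5794 0.2453 0.0585] yaw 122.57 q6 -14.26 dq6 -0.003 Ftool [ 0.12 -5.51 -2.88] M [-0.549  0.713  0.36 ] t6 0.389 op 0.0103
```

>>> {"op": "send_rows", "data": {"motion": [[[0,0,0],2.5],[[0,0,0],5]]}}

```text
t: 37.75
tool_pos: [0.5794, 0.2453, 0.0585]
orientation: [-1.629, -2.686, 0.002]
force: [-5.7, -3.9, 6.2]
opening: 0.0109
```

```bash
python3 - <<'E'
from h import *
pr()
E
```

```text
t 37.75 p [0.5794 0.2453 0.0585] yaw 117.51 q6 -9.2 dq6 0.348 Ftool [-0.78 -6.87 -6.18] M [-0.672  0.832  0.599] t6 -0.155 op 0.0109
```

>>> {"op": "send_rows", "data": {"motion": [[[0,0,0],0],[[0,0,0],0],[[0,0,0],0],[[0,0,-0.02],0],[[0,0,-0.06],0],[[0,0,-0.1],0],[[0,0,-0.1],0],[[0,0,-0.1],0],[[0,0,-0.1],0]], "jaw": 0.035}}

```text
t: 38.88
tool_pos: [0.579, 0.2454, 0.1564]
orientation: [-1.628, -2.685, 0.003]
force: [-0.8, 0.4, -0.6]
opening: 0.035
```

```bash
python3 - <<'E'
from h import *
pr()
s=eyes.read_camera("side")[:,:,::-1];cv2.imwrite("pics/end.png",s)
E
```

```text
t 38.875 p [0.579  0.2454 0.1564] yaw 117.54 q6 -9.24 dq6 0.0 Ftool [ 0.69 -0.52  0.63] M [-0.066 -0.128  0.029] t6 -0.001 op 0.035
```

View pics/end.png

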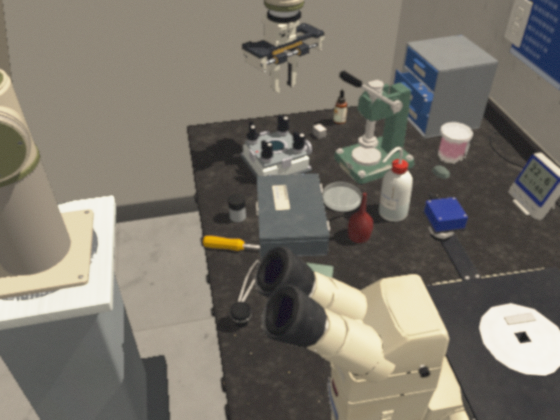

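The gripper (around 285, 80) is clear of the knobs, and the bystanders have not moved. I'm handing the job in.

```bash
python3 -c "
from plant import ticket
print(ticket.close_job())"
```

```text
the job is handed in; nothing more can be done
None
```

All four knobs are tightened crosswise in two passes, and the job was handed in at about 39 s of the 72 s allowed. No verdict was reported, so the forces below are my own readings from the moment while turning.

| Knob | First pass (order a, c, b, d) | Final pass (order d, b, a, c) | Estimate at hand-in |
|---|---|---|---|
| a | about 11 N | about 23 N | about 23 N |
| b | about 7 N | about 29.5 N | 22–25 N |
| c | about 9 N | about 24 N | about 24 N |
| d | about 8.5 N | about 27.6 N | about 25 N |

- **Final evenness:** I drew b and d up higher because tightening a and c afterwards eases them. I then re-checked d with a 5° turn, which left it at about 25 N by joint-6 torque and about 27 N by wrist moment. I did not feel a, b or c again after that, so b's figure is calculated from the easing you gave.
- **Last checks:** the gripper is open and about 100 mm above its grip on knob d. The side picture shows the bystanders where they were. I did not measure how level the cover is.
- **What disagreed:**
    - My first grasp of knob a closed on air, because the finger tips appeared about 25–30 mm higher in the camera than the reported tool height. I gripped at a reported height of about 56 mm instead, and all later grasps held.
    - The first knob positions were also off by up to 3 mm sideways. I corrected them from the side force felt when gripping.
    - The wrist moment was noisy, by about 0.03–0.05 N m, so I relied mainly on the joint-6 torque compared with its free-running value.

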